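# Set a bar up on two V-blocks for marking out

### The job

Set the steel bar up for marking out on the dark grey plate. Stand the blue V-block on the blue mark and the yellow V-block on the yellow mark, grooves in line with each other along the plate, and stand the small red screw jack on the white spot between them; then lay the bar in both grooves, centred over the jack, with its thick head on the blue block's side. Leave the bearing, the loose bolt and the brass hose tail where they lie.

Things in the scene. Friction and masses are not known exactly. Their poses are not given: they have to be found in the camera images.
- plate: Dark grey marking-out plate fixed on the bench, 85 x 170 x 12 mm. Origin at the centre of its underside, z up, y along its long side; flat top 12 mm above. A flat white spot, 35 mm across, marks the centre of the top: there goes the jack. A cabinet 0.27 m high stands just beyond the plate, its lowest drawer handle about 70 mm off.
- pad_blue_mid (a point): Flat blue painted mark on the plate's top, 60 mm (x) by 40 mm (y); the point is its centre, on the plate's top face, 50 mm from the white spot along the plate's y (on either side). Axes as the plate's.
- pad_yellow_mid (a point): Flat yellow painted mark of the same size; its centre, on the plate's top face, 50 mm from the white spot along the plate's y, opposite the blue one. Axes as the plate's.
- block_blue_mid (a point): Loose blue V-block, about 0.25 kg, 44 mm (x) by 28 mm (y) by 38 mm high (z). The point is its centre, 19 mm above its underside. A 90 degree V groove with steel flanks, 24 mm wide and 12 mm deep, is cut in the top and runs along the block's y (the 28 mm way).
- block_yellow_mid (a point): Loose yellow V-block, the same as the blue one in all but colour; the point is its centre, 19 mm above its underside, groove along its y.
- jack_mid (a point): Loose screw jack, wound down: a round red body 28 mm across and 15 mm high with a smaller collar and a brass head on top, 22 mm high in all, 0.09 kg. The point is on its axis, 11 mm above its underside; z up. Under the bar it stands clear of it by about 6 mm.
- bar_mid (a point): Loose steel bar, 190 mm long along its y, 12 mm thick, about 0.17 kg, with a bright head 19 mm across on the last 20 mm of its +y end. The point is on its axis at half its length, 6 mm above the bench as it lies; laid in both grooves, about 46 mm above the bench. A plug sticks out of the wall 0.2 m up, 0.1 m beyond the bar's start: keep the gripper clear.
- bearing_mid (a point): Loose ball bearing, 52 mm across and 15 mm thick, lying flat; its centre. To be left alone.
- bolt_mid (a point): Loose bright bolt, 24 x 64 x 21 mm, lying along its y; its centre. To be left alone.
- hose_tail_mid (a point): Loose brass hose tail, 21 x 52 x 18 mm, lying along its y; its centre. To be left alone.

How it is judged:
By the outcome, as a careful person would: the job done as asked, in the order asked, and still so for the second after the job is handed in, with the robot touching nothing.
It also fails if it takes over 115 s, if anything falls off the work surface, if the arm or the gripper's body presses on something with over 40 N, if the wrist force passes 120 N, or if a joint passes its speed limit or range.

### The arm

A 7-joint arm with a two-finger parallel gripper is mounted at the origin on the work surface; the furniture and walls round the work are solid. World frame = base frame: x ahead of the robot, y to its left, z up, the work surface at z = 0. Lengths are in mm, angles in rad, forces in N, time in s.
With the tool pointing down it reaches from about 350 to 900 mm from the base axis. Payload 8.1 kg.
Tool frame: the origin (TCP) lies on the centre line of the jaws, within the pads' length; the fingertips stand 22 mm ahead of it and the grasp point (between the pads) lies 3 mm ahead of it (r.tip_reach is the distance from the TCP to the fingertips, in mm); y points along the fingers, z is the direction in which the jaws open and shut, and the axes are right-handed (so a half turn about y gives the same grasp; the last joint's range is limited). The gripper opens to 85 mm and grips with 20 to 120 N. Pads are 22 mm wide; open, the fingers measure 114 mm over their backs; the gripper's body (76 mm by 85 mm) begins 54 mm behind the grasp point. The pads swing forward as they close: fully open they stand 13 mm farther back than shut.
Start: joints at [1.174, 0.434, 0.025, 1.573, -0.012, 1.134, -0.075], TCP at [180.971, -598.239, 253.323] pointing down, gripper open.
Joint ranges: [-2.62, 2.62], [-0.44, 2.09], [-1.27, 1.32], [0.08, 2.57], [-1.32, 4.46], [0.12, 2], [-2.74, 2.74]. Speed limits (rad/s): [2.22, 2.22, 3.01, 3.01, 3.14, 3.14, 3.14].

### API

Orientations are given as a rotation vector (axis times angle).
In Python, from workcell import r gives the robot as it stands. The module is installed in compiled form; this text tells all that it offers.
- The arm moves only by the tool send_rows, never from a script. Its argument "motion" is a list of rows, each an object of numbers: "x", "y", "z": the shift along the tool's x, y, z in mm; "rx", "ry", "rz": the turn, a rotation vector about the tool's x, y, z in rad; "hand": the finger opening in mm, from 0 to 85.4. A call has 1 to 20 rows; each row is the pose to reach, as a shift and turn from the pose commanded when the call began, along the tool's axes at that moment; what a row does not reach only later rows make up. A row lasts 1/8 s, in which the tool goes at most 62.5 mm and 10.7 degrees, less where a joint would pass 70% of its speed; a pose out of reach is approached as far as the arm can. A call with a gripper value outside its range is refused whole. The fingers move at their own pace and stop on an object; the grip force is fixed at half the most. Time passes only in rows, so rows that repeat a pose let the fingers close. It gives the time, the measured TCP pose, the force and the opening at its end, in the units of the state.
- r.observe(): the state, without advancing time (a new reading comes with each control period).
- r.capture(name): name is "side" or "top" or "wrist"; returns the picture (480x640x3 uint8, red, green, blue); there is no depth.
- r.camera_model(name): a dict with "mtx" (3x3 intrinsics, pixels), "dist_coeffs" ([k1, k2, p1, p2, k3] as OpenCV has them; the pictures are not rectified), "rvec" (rotation vector, rad) and "tvec" (3), from world to camera coordinates, as OpenCV has them. Camera axes: x right, y down, z forward; pixel columns grow to the right and rows downward; lengths in mm; the calibration is good to about 2 mm. A picture is of the moment at which its call begins: read the wrist's pose just before it. camera_model takes no time and is no camera call; for the wrist camera it gives the pose at the moment of the call.
- r.finish_job(): hands the job in, once; it reports no verdict.
Trained networks look in the newest picture that a camera, given by its name, has taken for a name from the list of things; names that differ only in an ending like _2 or _b are one class to them, and where a whole thing is asked for, a point or a joint stands for the part that bears it (a point fixed in the world has none). Each returns a list of dicts, best first, with "conf" (0 to 1); they miss things now and then, are a little off and sometimes report something else, mostly with a low value. They report only what shows in the picture. A call takes as long as a camera call.
- r.spot_in(label, camera): "centre" ([column, row] as shares, 0 to 1, of the picture: columns of its width, rows of its height, amid what is visible of it).
The state is a dict: "t": time; "q": joint angles; "qd": joint speeds; "joint_torque": joint torques, N m; "position": TCP position; "tcp_rot": TCP orientation; "force": force on the tool from outside, world axes, zero at the start; "ft_torque": the same for the moment, N m; "grip_width": finger opening in mm.
Only numpy, scipy, OpenCV 4.12 (cv2) and the standard library are available. Lean on these libraries where they do the work, as an engineer would, in place of code of your own. Each camera call takes 0.05 s, during which the arm holds its last target.

## Working session

There is one attempt and no reset: what is moved stays moved. The work goes in short steps, Python scripts to look and compute and a tool call to move; the robot and the scene stay as the last step left them, time stands still between calls to the robot, and variables do not carry over. Pictures are saved under pics/ and viewed, and the job is handed in when it is done.

Besides the shell and the picture viewer there is one more tool, called as name(argument=value, ...) on one line, values as JSON. send_rows: Moves the arm, as the interface text tells. Its arguments: {"type":"object","properties":{"motion":{"type":"array"}},"required":["motion"]}

```bash
ls; mkdir -p pics; python3 - <<'E'
from workcell import r
import cv2
print(r.observe())
for n in ["side","top","wrist"]:
    im=r.capture(n); cv2.imwrite(f"pics/{n}0.png",im[:,:,::-1]); print(n,r.camera_model(n))
print(r.tip_reach)
E
```

```text
pics
{'t': 0.0, 'q': array([ 1.1744038 ,  0.43525491,  0.02496767,  1.57411557, -0.01160418,
        1.13398881, -0.07511005]), 'qd': array([ 1.76225402e-04, -8.46087787e-05,  5.81548238e-04, -1.21276671e-03,
        8.93820946e-04, -7.77724544e-05,  4.22212506e-05]), 'joint_torque': array([ 9.80506520e-04, -6.70457697e+01,  1.02616120e+00, -3.16210949e+01,
        1.58570294e-02,  1.22810903e-02, -2.65749065e-05]), 'position': array([ 180.8037468 , -597.77688268,  252.49889736]), 'tcp_rot': array([-0.30566807,  2.06539509, -2.06210446]), 'force': array([-0.42326561, -0.31577409,  0.24599079]), 'ft_torque': array([ 0.02475244, -0.03991127,  0.04189723]), 'grip_width': 85.34566150913463}
side {'mtx': array([[531.05388456,   0.        , 321.1117379 ],
       [  0.        , 531.05388456, 230.7787851 ],
       [  0.        ,   0.        ,   1.        ]]), 'dist_coeffs': array([-0.08410918,  0.        ,  0.        ,  0.        ,  0.        ]), 'rvec': array([ 0.75857493, -2.29302873,  1.46686839]), 'tvec': array([ 453.05701369,  157.0091243 , 1006.03255224])}
top {'mtx': array([[466.17725081,   0.        , 331.41752756],
       [  0.        , 466.17725081, 229.87468411],
       [  0.        ,   0.        ,   1.        ]]), 'dist_coeffs': array([0.04224316, 0.        , 0.        , 0.        , 0.        ]), 'rvec': array([ 2.15101043, -2.09340801,  0.18085356]), 'tvec': array([ 74.77221623, 467.27946046, 866.05323566])}
wrist {'mtx': array([[339.99261264,   0.        , 319.38714509],
       [  0.        , 339.99261264, 234.53398885],
       [  0.        ,   0.        ,   1.        ]]), 'dist_coeffs': array([-0.02645242,  0.        ,  0.        ,  0.        ,  0.        ]), 'rvec': array([-2.31433808,  1.7166302 ,  0.26916507]), 'tvec': array([-623.59181411,  -40.78242543,  380.88307598])}
22.0
```

View pics/side0.png

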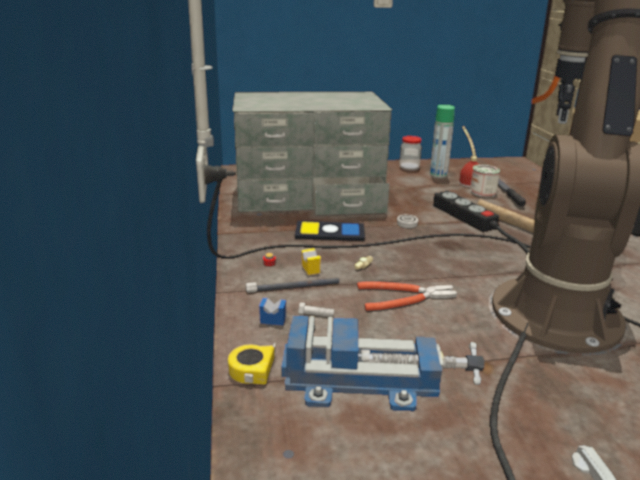

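View pics/top0.png

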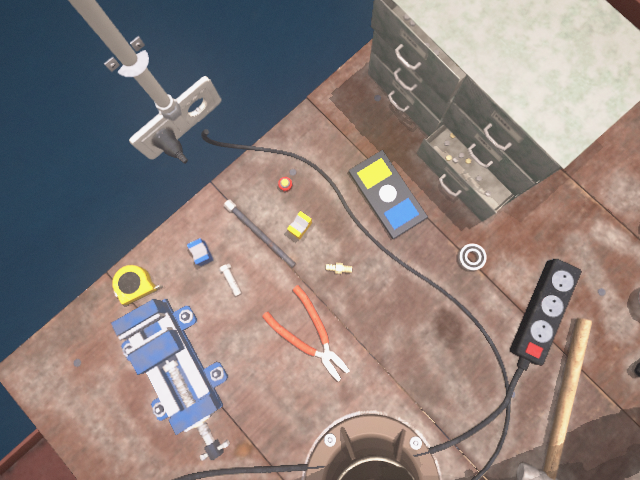

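View pics/wrist0.png

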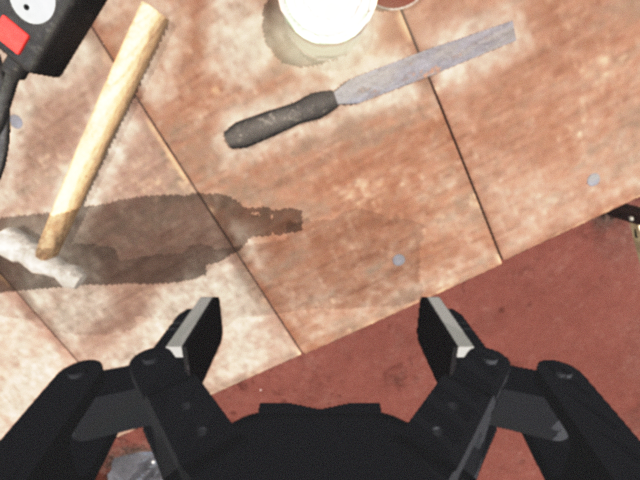

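```bash
cat > h.py <<'E'
import numpy as np, cv2
from scipy.spatial.transform import Rotation as R
from workcell import r
def ray(n,uv,m=None):
    m=m or r.camera_model(n)
    p=cv2.undistortPoints(np.array([[uv]],float),m["mtx"],m["dist_coeffs"])[0,0]
    Rm=cv2.Rodrigues(m["rvec"])[0]; c=-Rm.T@m["tvec"]
    return c,Rm.T@np.array([p[0],p[1],1])
def onz(n,uv,z,m=None):
    c,d=ray(n,uv,m); return c+d*(z-c[2])/d[2]
def proj(n,P,m=None):
    m=m or r.camera_model(n)
    return cv2.projectPoints(np.array(P,float).reshape(-1,3),m["rvec"],m["tvec"],m["mtx"],m["dist_coeffs"])[0].reshape(-1,2)
def tool(target, Rt=None):
    "shift in tool axes from present measured pose to target; and rotvec"
    s=r.observe(); R0=R.from_rotvec(s["tcp_rot"])
    out=R0.inv().apply(np.array(target)-s["position"])
    rv=None if Rt is None else (R0.inv()*Rt).as_rotvec()
    return out,rv
E
python3 - <<'E'
from h import *
np.set_printoptions(precision=1,suppress=True)
Z=dict(plate=12,pad_blue_mid=12,pad_yellow_mid=12,block_blue_mid=30,block_yellow_mid=30,jack_mid=15,bar_mid=6,bearing_mid=10,bolt_mid=10,hose_tail_mid=9)
for cam in ["top","side"]:
  im=r.capture(cam)
  for k,z in Z.items():
    for o in r.spot_in(k,cam)[:2]:
        c=np.array(o["centre"])*[640,480]; print(cam,k,round(o["conf"],2),c,onz(cam,c,z))
R0=R.from_rotvec(r.observe()["tcp_rot"]); print(R0.as_matrix())
c,_=ray("top",(320,240));print(c)
im=cv2.resize(r.capture("top")[130:310,170:450],None,fx=2.8,fy=2.8,interpolation=cv2.INTER_CUBIC);cv2.imwrite("pics/topz.png",im[:,:,::-1])
E
```

```text
top plate 0.9 [390.4 189.5] [557.7 -30.4  12. ]
top plate 0.16 [374.  175.9] [585.6   3.4  12. ]
top pad_blue_mid 0.6 [400.6 214.1] [506.8 -51.2  12. ]
top pad_yellow_mid 0.8 [372.8 170.4] [597.4   6.1  12. ]
top block_blue_mid 0.8 [200.1 250.3] [419.9 343.5  30. ]
top block_yellow_mid 0.7 [302.7 224.2] [477.3 144.7  30. ]
top block_yellow_mid 0.39 [228.6 279.1] [365.1 284.   30. ]
top jack_mid 0.66 [285.5 181.9] [567.4 184.5  15. ]
top jack_mid 0.56 [476.1 252.5] [ 432.2 -199.7   15. ]
top bar_mid 0.98 [254.8 231. ] [465.3 243.2   6. ]
top bar_mid 0.5 [198.8 251.1] [421.4 353.1   6. ]
top bearing_mid 0.78 [466.6 255.6] [ 426.1 -182.3   10. ]
top bolt_mid 0.79 [229.9 279.2] [366.4 286.1  10. ]
top bolt_mid 0.27 [256.4 228.8] [469.2 239.5  10. ]
top hose_tail_mid 0.72 [339.6 270.5] [389.5  69.3   9. ]
side plate 0.93 [329.4 230.9] [541.5  -9.4  12. ]
side plate 0.55 [409.7 220.9] [ 414.4 -186.2   12. ]
side pad_blue_mid 0.7 [348.6 230.9] [504.7 -38.4  12. ]
side pad_yellow_mid 0.46 [307.5 227.5] [595.    8.2  12. ]
side block_blue_mid 0.77 [272.7 311.5] [405.4 360.3  30. ]
side block_yellow_mid 0.57 [309.4 260.3] [469.3 167.5  30. ]
side jack_mid 0.54 [306.6 226.9] [595.   11.8  15. ]
side jack_mid 0.33 [309.7 263. ] [478.1 154.5  15. ]
side bar_mid 0.72 [284.  285.3] [472.4 248.    6. ]
side bearing_mid 0.66 [407.1 221.5] [ 419.9 -182.6   10. ]
side bolt_mid 0.72 [313.5 313. ] [362.8 295.8  10. ]
side hose_tail_mid 0.48 [362.6 261. ] [398.8  67.1   9. ]
side hose_tail_mid 0.26 [281.3 286.7] [470.  259.2   9. ]
[[-1.   0.   0.3]
 [-0.3 -0.  -1. ]
 [ 0.  -1.   0. ]]
[302.4  75.9 936.4]
```

View pics/topz.png

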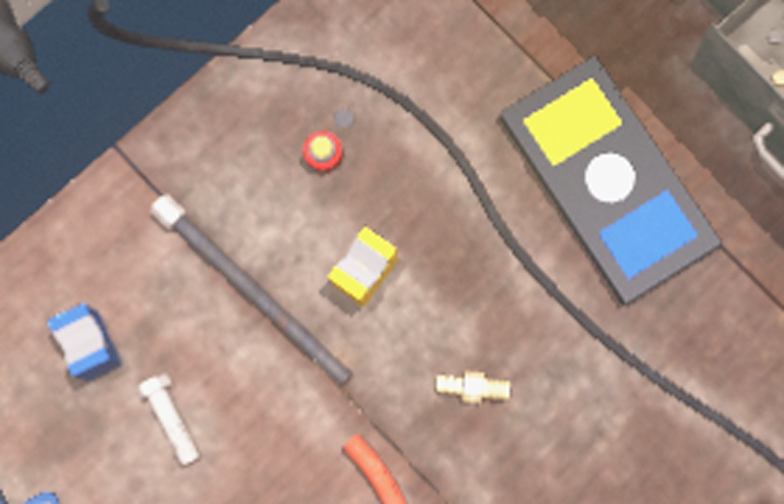

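```bash
python3 - <<'E'
from h import *
np.set_printoptions(precision=1,suppress=True)
def z(u,v,h): 
    p=onz("top",(170+u/2.8,130+v/2.8),h); return p
for n,l,h in [("plate",[(500,117),(595,58),(720,242),(626,303)],12),("ypad",[(524,124),(592,81),(621,122),(555,164)],12),("bpad",[(601,234),(669,192),(697,234),(630,277)],12),("white",[(610,178)],12),
 ("bar",[(168,211),(347,377)],8),("blue top",[(50,322),(82,305),(108,355),(74,375)],38),("yellow top",[(370,229),(397,243),(360,297),(332,276)],38),("jackhead",[(321,148)],22),("bolt",[(155,385),(188,460)],10),("hose",[(437,383),(510,392)],9)]:
    print(n); print(np.array([z(*p,h) for p in l]))
print("cab top corners",onz("top",(375,0),270),onz("top",(562,170),270),onz("top",(640,105),270), "bottom",onz("top",(490,215),0),"handle",onz("top",(450,188),60))
print("plug tip",onz("top",(180,160),200))
m=r.camera_model("wrist"); Rm=cv2.Rodrigues(m["rvec"])[0]; c=-Rm.T@m["tvec"]; s=r.observe(); R0=R.from_rotvec(s["tcp_rot"])
print("cam in tool",R0.inv().apply(c-s["position"])); print(R0.as_matrix().T@Rm.T); print(R0.as_matrix())
E
```

```text
plate
[[ 593.2   55.9   12. ]
 [ 640.3  -13.5   12. ]
 [ 503.3 -104.7   12. ]
 [ 456.9  -37.3   12. ]]
ypad
[[588.3  38.1  12. ]
 [622.5 -11.4  12. ]
 [591.5 -33.   12. ]
 [558.5  14.9  12. ]]
bpad
[[507.  -19.   12. ]
 [539.5 -68.1  12. ]
 [508.8 -88.2  12. ]
 [476.  -40.1  12. ]]
white
[[549.  -25.2  12. ]]
bar
[[516.8 296.4   8. ]
 [398.8 160.8   8. ]]
blue top
[[428.6 365.7  38. ]
 [441.2 344.5  38. ]
 [406.7 323.8  38. ]
 [392.2 346.1  38. ]]
yellow top
[[500.7 146.2  38. ]
 [491.1 126.9  38. ]
 [451.9 151.3  38. ]
 [466.3 171.5  38. ]]
jackhead
[[563.3 185.4  22. ]]
bolt
[[389.4 296.7  10. ]
 [337.3 269.8  10. ]]
hose
[[396.2  96.4   9. ]
 [391.2  44.4   9. ]]
cab top corners [793.9  26.  270. ] [ 521.8 -250.9  270. ] [ 624.5 -369.   270. ] bottom [ 512.2 -234.3    0. ] handle [ 550.2 -139.6   60. ]
plug tip [546.7 337.8 200. ]
cam in tool [ -77.5 -121.8   -0.8]
[[-0.   1.   0.3]
 [-0.  -0.3  1. ]
 [ 1.   0.   0. ]]
[[-1.  -0.   0.3]
 [-0.3 -0.  -1. ]
 [ 0.  -1.   0. ]]
```

```bash
cat >> h.py <<'E'
import sys
def down(jaw_deg):
    a=np.radians(jaw_deg); u=np.array([np.cos(a),np.sin(a),0]); y=np.array([0,0,-1.]); x=np.cross(y,u)
    return R.from_matrix(np.column_stack([x,y,u]))
def plan(wps):
    "wps: list of (x,y,z,jaw_deg)"
    s=r.observe(); R0=R.from_rotvec(s["tcp_rot"])
    for w in wps:
        d=R0.inv().apply(np.array(w[:3])-s["position"]); rv=(R0.inv()*down(w[3])).as_rotvec()
        print(w[:3],'->',d.round(1),rv.round(3))
def jaw():
    M=R.from_rotvec(r.observe()["tcp_rot"]).as_matrix(); return np.degrees(np.arctan2(M[1,2],M[0,2])), M[:,1]
E
python3 - <<'E'
from h import *
print(jaw())
pa=[(-66,575),(-58,520),(-50,470),(-42,435),(-34,430),(-26,430),(-18,430),(-10,430),(-2,430),(6,430),(14,440),(22,465),(29,495),(35,525),(39.6,541)]
w=[]
for i,(a,p) in enumerate(pa):
    t=np.radians(a); f=min(1,(i+1)/12)
    w.append((round(p*np.cos(t),1),round(p*np.sin(t),1),250-(0 if i<11 else 20*(i-10)),-73+f*104))
plan(w)
for uv in [(20,370),(130,260),(210,185),(310,100)]: print(onz("top",uv,0).round(0))
E
```

```text
(np.float64(-73.17208312437863), array([-9.89483750e-07, -1.62159511e-05, -1.00000000e+00]))
(np.float64(233.9), np.float64(-525.3), 250) -> [-71.8   3.3 -54.5] [-0.    -0.154  0.   ]
(np.float64(275.6), np.float64(-441.0), 250) -> [-136.1    3.3 -123.1] [-0.    -0.306  0.   ]
(np.float64(302.1), np.float64(-360.0), 250) -> [-184.9    3.3 -193. ] [-0.    -0.457  0.   ]
(np.float64(323.3), np.float64(-291.1), 250) -> [-225.1    3.3 -252.8] [-0.    -0.608  0.   ]
(np.float64(356.5), np.float64(-240.5), 250) -> [-271.6    3.3 -291.6] [-0.    -0.759  0.   ]
(np.float64(386.5), np.float64(-188.5), 250) -> [-315.3    3.3 -332.7] [-0.    -0.911  0.   ]
(np.float64(409.0), np.float64(-132.9), 250) -> [-353.     3.3 -379.4] [-0.    -1.062  0.   ]
(np.float64(423.5), np.float64(-74.7), 250) -> [-383.7    3.3 -430.9] [-0.    -1.213  0.   ]
(np.float64(429.7), np.float64(-15.0), 250) -> [-406.9    3.3 -486.2] [-0.    -1.364  0.   ]
(np.float64(427.6), np.float64(44.9), 250) -> [-422.2    3.3 -544.2] [-0.    -1.516  0.   ]
(np.float64(426.9), np.float64(106.4), 250) -> [-439.4    3.3 -603.3] [-0.    -1.667  0.   ]
(np.float64(431.1), np.float64(174.2), 230) -> [-463.    23.3 -666.9] [-0.    -1.818  0.   ]
(np.float64(432.9), np.float64(240.0), 210) -> [-483.8   43.3 -729.4] [-0.    -1.818  0.   ]
(np.float64(430.1), np.float64(301.1), 190) -> [-498.8   63.3 -788.7] [-0.    -1.818  0.   ]
(np.float64(416.8), np.float64(344.8), 170) -> [-498.7   83.3 -834.4] [-0.    -1.818  0.   ]
[186. 674.   0.]
[401. 491.   0.]
[561. 343.   0.]
[755. 142.   0.]
```

send_rows(motion=[{"x": -60,"y": 3,"z": -45,"ry": -0.15,"hand": 70},{"x": -110,"y": 3,"z": -95,"ry": -0.3,"hand": 70},{"x": -150,"y": 3,"z": -145,"ry": -0.45,"hand": 70},{"x": -187,"y": 3,"z": -195,"ry": -0.6,"hand": 70},{"x": -225,"y": 3,"z": -250,"ry": -0.75,"hand": 70},{"x": -270,"y": 3,"z": -290,"ry": -0.9,"hand": 70},{"x": -314,"y": 3,"z": -332,"ry": -1.05,"hand": 70},{"x": -352,"y": 3,"z": -379,"ry": -1.2,"hand": 70},{"x": -383,"y": 3,"z": -431,"ry": -1.35,"hand": 70},{"x": -406,"y": 3,"z": -486,"ry": -1.5,"hand": 70},{"x": -422,"y": 3,"z": -544,"ry": -1.66,"hand": 70},{"x": -439,"y": 3,"z": -603,"ry": -1.818,"hand": 70},{"x": -462,"y": 23,"z": -660,"ry": -1.818,"hand": 70},{"x": -482,"y": 43,"z": -715,"ry": -1.818,"hand": 70},{"x": -497,"y": 63,"z": -770,"ry": -1.818,"hand": 70},{"x": -498,"y": 75,"z": -815,"ry": -1.818,"hand": 70},{"x": -498,"y": 83,"z": -834,"ry": -1.818,"hand": 70},{"x": -498,"y": 83,"z": -834,"ry": -1.818,"hand": 70},{"x": -498,"y": 83,"z": -834,"ry": -1.818,"hand": 70}])

```text
invalid input at $.motion[0]: expected keys x, y, z, rx, ry, rz, hand
```

```bash
python3 - <<'E'
from h import *
print(jaw(),r.observe()["q"].round(2),r.observe()["t"])
im=r.capture("wrist");cv2.imwrite("pics/w1.png",im[:,:,::-1])
E
```

```text
(np.float64(-73.17208312437863), array([-9.89483750e-07, -1.62159511e-05, -1.00000000e+00])) [ 1.17  0.43  0.03  1.57 -0.01  1.13 -0.08] 1.3
```

View pics/w1.png

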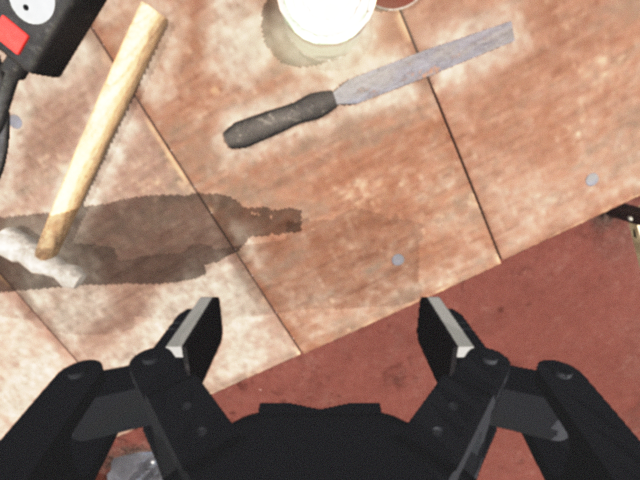

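The rows need all seven keys, so nothing moved. I'm sending it again in full.

send_rows(motion=[{"x": -60,"y": 3,"z": -45,"rx": 0,"ry": -0.15,"rz": 0,"hand": 70},{"x": -110,"y": 3,"z": -95,"rx": 0,"ry": -0.3,"rz": 0,"hand": 70},{"x": -150,"y": 3,"z": -145,"rx": 0,"ry": -0.45,"rz": 0,"hand": 70},{"x": -187,"y": 3,"z": -195,"rx": 0,"ry": -0.6,"rz": 0,"hand": 70},{"x": -225,"y": 3,"z": -250,"rx": 0,"ry": -0.75,"rz": 0,"hand": 70},{"x": -270,"y": 3,"z": -290,"rx": 0,"ry": -0.9,"rz": 0,"hand": 70},{"x": -314,"y": 3,"z": -332,"rx": 0,"ry": -1.05,"rz": 0,"hand": 70},{"x": -352,"y": 3,"z": -379,"rx": 0,"ry": -1.2,"rz": 0,"hand": 70},{"x": -383,"y": 3,"z": -431,"rx": 0,"ry": -1.35,"rz": 0,"hand": 70},{"x": -406,"y": 3,"z": -486,"rx": 0,"ry": -1.5,"rz": 0,"hand": 70},{"x": -422,"y": 3,"z": -544,"rx": 0,"ry": -1.66,"rz": 0,"hand": 70},{"x": -439,"y": 3,"z": -603,"rx": 0,"ry": -1.818,"rz": 0,"hand": 70},{"x": -462,"y": 23,"z": -660,"rx": 0,"ry": -1.818,"rz": 0,"hand": 70},{"x": -482,"y": 43,"z": -715,"rx": 0,"ry": -1.818,"rz": 0,"hand": 70},{"x": -497,"y": 63,"z": -770,"rx": 0,"ry": -1.818,"rz": 0,"hand": 70},{"x": -498,"y": 75,"z": -815,"rx": 0,"ry": -1.818,"rz": 0,"hand": 70},{"x": -498,"y": 83,"z": -834,"rx": 0,"ry": -1.818,"rz": 0,"hand": 70},{"x": -498,"y": 83,"z": -834,"rx": 0,"ry": -1.818,"rz": 0,"hand": 70},{"x": -498,"y": 83,"z": -834,"rx": 0,"ry": -1.818,"rz": 0,"hand": 70}])

```text
t: 3.72
position: [416.8, 343.2, 170.5]
tcp_rot: [-1.418, 0.802, -0.804]
force: [1.4, -0.6, 0.2]
grip_width: 69.8
```

```bash
python3 - <<'E'
from h import *
print(jaw(),r.observe()["q"].round(2),r.observe()["t"])
im=r.capture("wrist");cv2.imwrite("pics/w2.png",im[:,:,::-1])
E
```

```text
(np.float64(30.934664287444765), array([ 4.53308078e-04, -7.53683261e-04, -9.99999613e-01])) [-0.26  0.49 -0.72  1.84  0.39  0.96 -0.61] 3.725
```

View pics/w2.png

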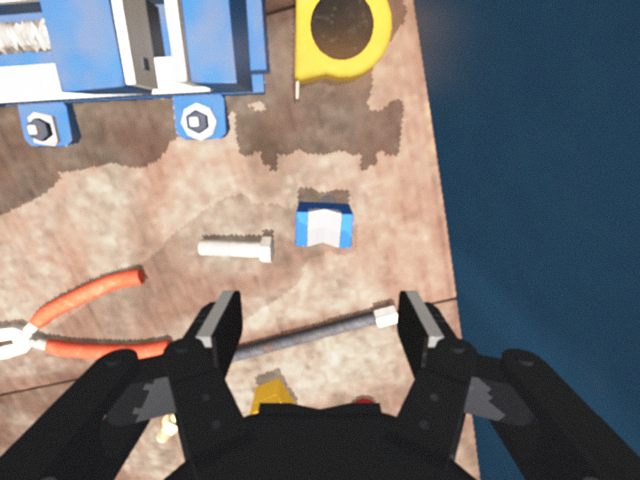

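```bash
python3 - <<'E'
from h import *
im=cv2.imread("pics/w2.png")[190:265,280:370]
cv2.imwrite("pics/w2z.png",cv2.resize(im,None,fx=8,fy=8,interpolation=cv2.INTER_CUBIC))
E
```

```text
(no output)
```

View pics/w2z.png

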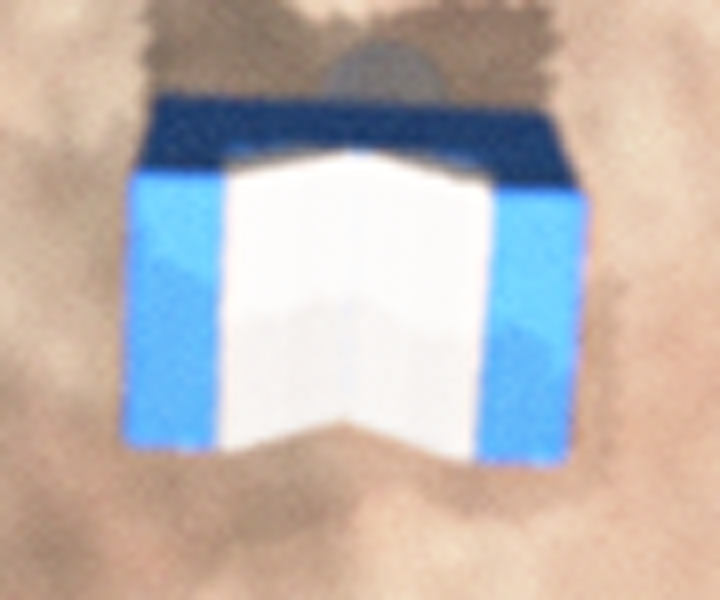

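```bash
cat >> h.py <<'E'
def block(corners,x0,y0,k,z=38,cam="wrist"):
    P=np.array([onz(cam,(x0+(u+.5)/k-.5,y0+(v+.5)/k-.5),z) for u,v in corners])
    # corners ordered: a,b along the long side then c,d
    lx=(P[1]-P[0]+P[2]-P[3])/2; ly=(P[3]-P[0]+P[2]-P[1])/2
    print("centre",P.mean(0).round(1),"len",np.linalg.norm(lx).round(1),np.linalg.norm(ly).round(1),"angx",np.degrees(np.arctan2(lx[1],lx[0])).round(1),"angy",np.degrees(np.arctan2(ly[1],ly[0])).round(1))
    return P
E
python3 - <<'E'
from h import *
block([(130,168),(588,192),(568,465),(122,442)],280,190,8)
block([(130,168),(588,192),(568,465),(122,442)],280,190,8,z=40)
plan([(417,345,100,29),(417,345,24,29)])
E
```

```text
centre [418.9 346.   38. ] len 44.2 28.0 angx 27.8 angy -61.7
centre [418.5 346.5  40. ] len 43.9 27.7 angx 27.8 angy -61.7
(417, 345, 100) -> [-1.8 70.6  1. ] [-0.     0.033  0.001]
(417, 345, 24) -> [ -1.9 146.6   0.9] [-0.     0.033  0.001]
```

```bash
python3 - <<'E'
from h import *
plan([(418.9,346,100,28.1),(418.9,346,23,28.1)])
E
```

```text
(418.9, 346, 100) -> [-1.7 70.6  3.1] [-0.     0.049  0.001]
(418.9, 346, 23) -> [ -1.8 147.6   3.1] [-0.     0.049  0.001]
```

send_rows(motion=[{"x": -2,"y": 50,"z": 3,"rx": 0,"ry": 0.05,"rz": 0,"hand": 70},{"x": -2,"y": 90,"z": 3,"rx": 0,"ry": 0.05,"rz": 0,"hand": 70},{"x": -2,"y": 120,"z": 3,"rx": 0,"ry": 0.05,"rz": 0,"hand": 70},{"x": -2,"y": 140,"z": 3,"rx": 0,"ry": 0.05,"rz": 0,"hand": 70},{"x": -2,"y": 147,"z": 3,"rx": 0,"ry": 0.05,"rz": 0,"hand": 70},{"x": -2,"y": 147,"z": 3,"rx": 0,"ry": 0.05,"rz": 0,"hand": 70},{"x": -2,"y": 147,"z": 3,"rx": 0,"ry": 0.05,"rz": 0,"hand": 38},{"x": -2,"y": 147,"z": 3,"rx": 0,"ry": 0.05,"rz": 0,"hand": 38},{"x": -2,"y": 147,"z": 3,"rx": 0,"ry": 0.05,"rz": 0,"hand": 38},{"x": -2,"y": 147,"z": 3,"rx": 0,"ry": 0.05,"rz": 0,"hand": 38},{"x": -2,"y": 147,"z": 3,"rx": 0,"ry": 0.05,"rz": 0,"hand": 38},{"x": -2,"y": 147,"z": 3,"rx": 0,"ry": 0.05,"rz": 0,"hand": 38}])

```text
t: 5.28
position: [418.3, 347.8, 24.4]
tcp_rot: [-1.401, 0.84, -0.841]
force: [-0.1, -1.7, 5.4]
grip_width: 43.4
```

```bash
python3 - <<'E'
from h import *
print(jaw(),r.observe()["q"].round(2))
# to the plate: jaw target -56 (34.2-90)
pa=[(425,340,60),(432,300,110),(435,250,150),(435,195,170),(435,135,170),(435,80,170),(440,25,170),(455,-20,170),(475,-55,170),(470,-30,190)]
plan([(x,y,z,28-84*min(1,(i+1)/8)) for i,(x,y,z) in enumerate(pa)])
E
```

```text
(np.float64(28.112967903334727), array([ 1.54727774e-03,  7.76025371e-04, -9.99998502e-01])) [-0.39  0.68 -0.57  1.95  0.57  0.68 -0.82]
(425, 340, 60) -> [ 10.  -35.6   2.3] [-0.002  0.185 -0.   ]
(432, 300, 110) -> [ 48.6 -85.6 -10.3] [-0.002  0.368 -0.   ]
(435, 250, 150) -> [  94.1 -125.6  -31.2] [-0.002  0.552 -0.   ]
(435, 195, 170) -> [ 142.6 -145.7  -57. ] [-0.002  0.735 -0.001]
(435, 135, 170) -> [ 195.6 -145.7  -85.3] [-0.002  0.918 -0.001]
(435, 80, 170) -> [ 244.1 -145.8 -111.2] [-2.000e-03  1.102e+00 -1.000e-03]
(440, 25, 170) -> [ 294.9 -145.8 -132.7] [-2.000e-03  1.285e+00 -1.000e-03]
(455, -20, 170) -> [ 341.7 -145.8 -140.7] [-1.000e-03  1.468e+00 -1.000e-03]
(475, -55, 170) -> [ 382.  -145.8 -139.6] [-1.000e-03  1.468e+00 -1.000e-03]
(470, -30, 190) -> [ 357.6 -165.8 -132.2] [-1.000e-03  1.468e+00 -1.000e-03]
```

send_rows(motion=[{"x": 0,"y": -20,"z": 0,"rx": 0,"ry": 0,"rz": 0,"hand": 38},{"x": 10,"y": -60,"z": 2,"rx": 0,"ry": 0.15,"rz": 0,"hand": 38},{"x": 40,"y": -100,"z": -8,"rx": 0,"ry": 0.32,"rz": 0,"hand": 38},{"x": 80,"y": -135,"z": -25,"rx": 0,"ry": 0.5,"rz": 0,"hand": 38},{"x": 125,"y": -165,"z": -48,"rx": 0,"ry": 0.68,"rz": 0,"hand": 38},{"x": 175,"y": -175,"z": -74,"rx": 0,"ry": 0.86,"rz": 0,"hand": 38},{"x": 220,"y": -178,"z": -98,"rx": 0,"ry": 1.03,"rz": 0,"hand": 38},{"x": 265,"y": -178,"z": -115,"rx": 0,"ry": 1.2,"rz": 0,"hand": 38},{"x": 310,"y": -178,"z": -120,"rx": 0,"ry": 1.36,"rz": 0,"hand": 38},{"x": 345,"y": -178,"z": -112,"rx": 0,"ry": 1.468,"rz": 0,"hand": 38},{"x": 375,"y": -178,"z": -100,"rx": 0,"ry": 1.468,"rz": 0,"hand": 38},{"x": 395,"y": -178,"z": -95,"rx": 0,"ry": 1.468,"rz": 0,"hand": 38},{"x": 395,"y": -178,"z": -95,"rx": 0,"ry": 1.468,"rz": 0,"hand": 38},{"x": 395,"y": -178,"z": -95,"rx": 0,"ry": 1.468,"rz": 0,"hand": 38}])

```text
t: 7.02
position: [519.4, -44.7, 201.2]
tcp_rot: [-0.578, 1.883, -1.882]
force: [0.2, 0.6, -3.2]
grip_width: 43.5
```

```bash
python3 - <<'E'
from h import *
print(jaw(),r.observe()["q"].round(2),r.observe()["t"])
im=r.capture("wrist");cv2.imwrite("pics/w3.png",im[:,:,::-1])
E
```

```text
(np.float64(-55.91563335722871), array([-8.74477326e-04,  5.17458619e-04, -9.99999484e-01])) [ 0.21  0.34 -0.29  1.87  0.12  0.94 -1.11] 7.025
```

View pics/w3.png

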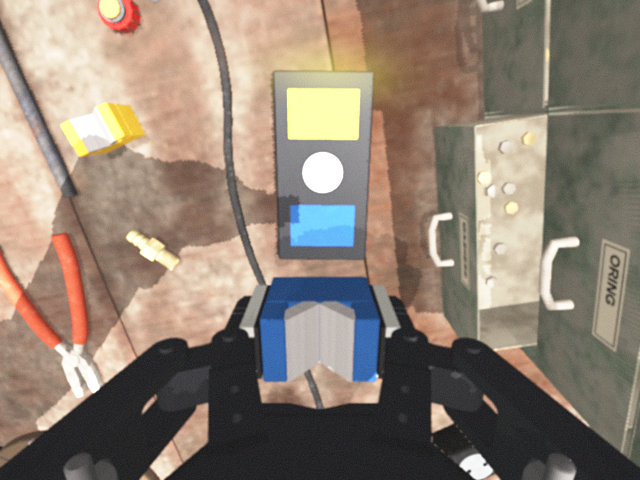

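```bash
python3 - <<'E'
from h import *
im=cv2.imread("pics/w3.png"); roi=np.zeros(im.shape[:2],np.uint8); roi[60:265,268:380]=1
hsv=cv2.cvtColor(im,cv2.COLOR_BGR2HSV)
C={}
for n,lo,hi in [("y",(22,80,120),(35,255,255)),("b",(95,100,100),(125,255,255)),("w",(0,0,200),(179,40,255))]:
    m=cv2.inRange(hsv,lo,hi)*roi
    cs=cv2.findContours(m,cv2.RETR_EXTERNAL,cv2.CHAIN_APPROX_NONE)[0]; c=max(cs,key=cv2.contourArea)
    P=np.array([onz("wrist",p[0],12)[:2] for p in c]).astype(np.float32)
    b=cv2.minAreaRect(P); C[n]=np.array(b[0]); print(n,b)
print("plate corners",[onz("wrist",p,12).round(1).tolist() for p in [(274,71),(372,72),(365,259),(279,259)]])
d=C["y"]-C["b"]; print(np.linalg.norm(d),np.degrees(np.arctan2(d[1],d[0])),(C["y"]+C["b"])/2)
for h in (40,80): print("handle",onz("wrist",(432,240),h).round(0))
print("held block top corners px?", proj("wrist",[r.observe()["position"]]).round(0))
E
```

```text
y ((593.0827026367188, 3.081878662109375), (41.89433288574219, 62.679405212402344), 34.11896896362305)
b ((509.2240295410156, -52.980934143066406), (40.6890754699707, 61.6357307434082), 34.14555358886719)
w ((551.2178955078125, -24.644432067871094), (36.09016799926758, 36.468833923339844), 34.14472579956055)
plate corners [[598.5, 56.2, 12.0], [643.9, -12.2, 12.0], [505.0, -107.3, 12.0], [457.6, -37.2, 12.0]]
100.87277151441901 33.76428105095945 [551.15336609 -24.94952774]
handle [ 560. -136.   40.]
handle [ 563. -117.   80.]
held block top corners px? [[322. 324.]]
```

```bash
python3 - <<'E'
from h import *
im=cv2.imread("pics/w3.png")[265:395,245:400]
cv2.imwrite("pics/w3z.png",cv2.resize(im,None,fx=5,fy=4.5,interpolation=cv2.INTER_CUBIC))
E
```

```text
(no output)
```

View pics/w3z.png

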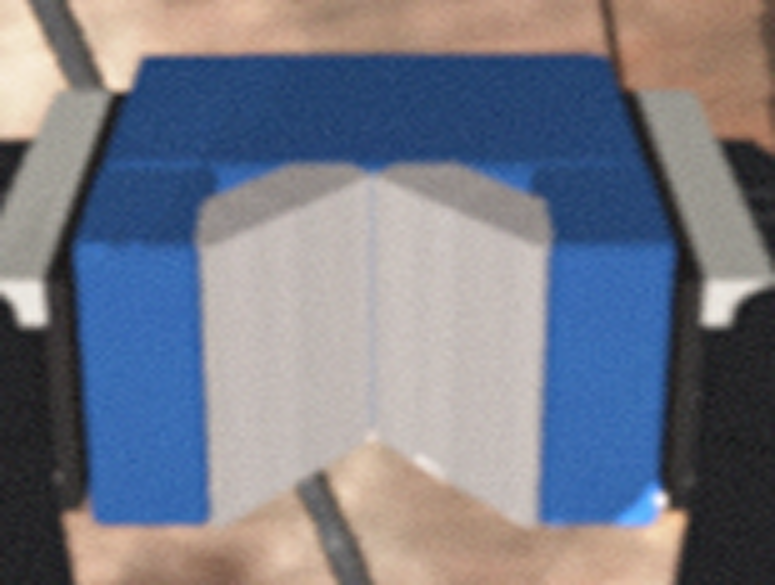

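```bash
python3 - <<'E'
from h import *
c=[(75,240),(675,240),(655,523),(95,523)]
s=r.observe()
for z in (212.8,214.8,216.8):
    P=block([(u/5,v/4.5) for u,v in c],245,265,1,z=z)
    print(R.from_rotvec(s["tcp_rot"]).inv().apply(P.mean(0)-s["position"]).round(1))
c0=np.array([551.1,-24.9,0]); e=np.array([np.cos(np.radians(34.1)),np.sin(np.radians(34.1)),0])
b=c0-50*e; tx=np.array([-e[0],-e[1],0]); print(b)
plan([tuple(b-0*tx+[0,0,100])+(-55.9,),tuple(b+[0,0,37])+(-55.9,)])
E
```

```text
centre [515.3 -46.5 212.8] len 44.5 28.6 angx -55.8 angy -145.8
[  4.4 -11.5  -0.6]
centre [516.6 -45.7 214.8] len 43.7 28.1 angx -55.8 angy -145.8
[  3.  -13.5  -0.6]
centre [517.8 -44.8 216.8] len 42.9 27.6 angx -55.8 angy -145.8
[  1.5 -15.5  -0.6]
[509.69698327 -52.93194973   0.        ]
(np.float64(509.69698326887533), np.float64(-52.93194972816208), np.float64(100.0)) -> [ 12.7 101.3   1.6] [0.001 0.    0.   ]
(np.float64(509.69698326887533), np.float64(-52.93194972816208), np.float64(37.0)) -> [ 12.7 164.3   1.6] [0.001 0.    0.   ]
```

send_rows(motion=[{"x": 5,"y": 40,"z": 1,"rx": 0,"ry": 0,"rz": 0,"hand": 38},{"x": 10,"y": 90,"z": 2,"rx": 0,"ry": 0,"rz": 0,"hand": 38},{"x": 10.5,"y": 130,"z": 2,"rx": 0,"ry": 0,"rz": 0,"hand": 38},{"x": 10.5,"y": 150,"z": 2,"rx": 0,"ry": 0,"rz": 0,"hand": 38},{"x": 10.5,"y": 160,"z": 2,"rx": 0,"ry": 0,"rz": 0,"hand": 38},{"x": 10.5,"y": 163,"z": 2,"rx": 0,"ry": 0,"rz": 0,"hand": 38},{"x": 10.5,"y": 164,"z": 2,"rx": 0,"ry": 0,"rz": 0,"hand": 38},{"x": 10.5,"y": 164,"z": 2,"rx": 0,"ry": 0,"rz": 0,"hand": 38}])

```text
t: 8.07
position: [513.1, -53.1, 38.0]
tcp_rot: [-0.575, 1.882, -1.883]
force: [0.3, -0.2, -3.1]
grip_width: 43.2
```

send_rows(motion=[{"x": 0,"y": 0,"z": -2,"rx": 0,"ry": 0,"rz": 0,"hand": 38},{"x": 0,"y": 1,"z": -2,"rx": 0,"ry": 0,"rz": 0,"hand": 38},{"x": 0,"y": 2,"z": -2,"rx": 0,"ry": 0,"rz": 0,"hand": 38},{"x": 0,"y": 2,"z": -2,"rx": 0,"ry": 0,"rz": 0,"hand": 38}])

```text
t: 8.57
position: [511.6, -51.4, 36.4]
tcp_rot: [-0.576, 1.883, -1.883]
force: [-4.9, 0.8, 15.0]
grip_width: 43.3
```

send_rows(motion=[{"x": 0,"y": 0,"z": 0,"rx": 0,"ry": 0,"rz": 0,"hand": 60},{"x": 0,"y": 0,"z": 0,"rx": 0,"ry": 0,"rz": 0,"hand": 60},{"x": 0,"y": 0,"z": 0,"rx": 0,"ry": 0,"rz": 0,"hand": 60},{"x": 0,"y": -30,"z": 0,"rx": 0,"ry": 0,"rz": 0,"hand": 60},{"x": 0,"y": -80,"z": 0,"rx": 0,"ry": 0,"rz": 0,"hand": 60},{"x": 0,"y": -130,"z": 0,"rx": 0,"ry": 0,"rz": 0,"hand": 60},{"x": 0,"y": -150,"z": 0,"rx": 0,"ry": 0,"rz": 0,"hand": 60},{"x": 0,"y": -150,"z": 0,"rx": 0,"ry": 0,"rz": 0,"hand": 60}])

```text
t: 9.57
position: [512.4, -51.6, 186.8]
tcp_rot: [-0.573, 1.881, -1.884]
force: [-0.8, -1.1, 0.8]
grip_width: 59.8
```

```bash
python3 - <<'E'
from h import *
im=r.capture("wrist")[:,:,::-1];cv2.imwrite("pics/w4.png",im);cv2.imwrite("pics/w4z.png",cv2.resize(im[60:280,240:400],None,fx=3.5,fy=2.7*1,interpolation=cv2.INTER_CUBIC))
cv2.imwrite("pics/w4y.png",cv2.resize(im[90:190,30:170],None,fx=5,fy=5,interpolation=cv2.INTER_CUBIC))
E
```

```text
(no output)
```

View pics/w4.png

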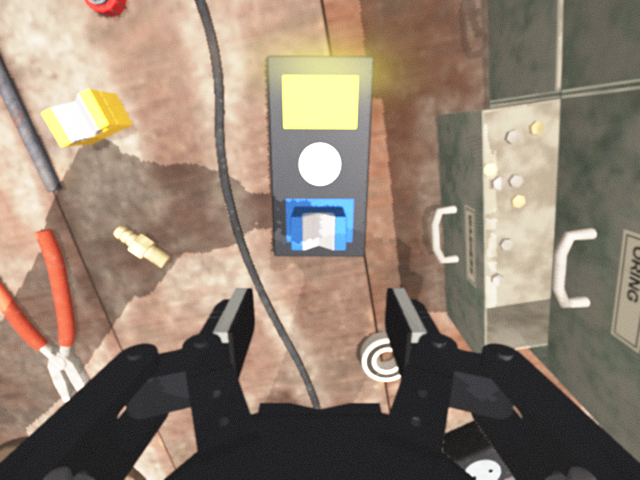

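View pics/w4z.png

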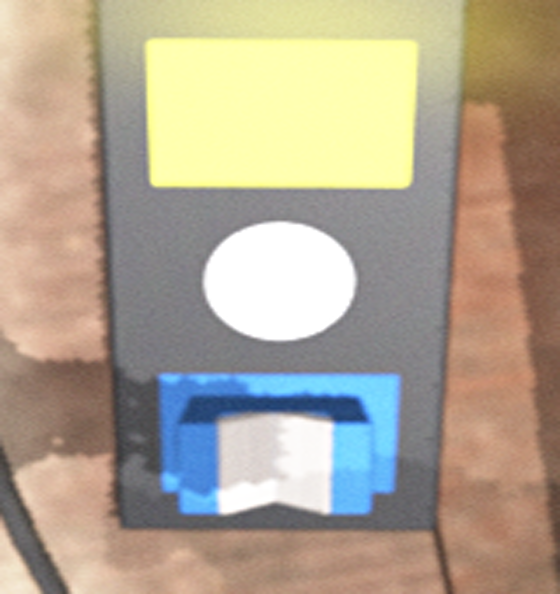

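View pics/w4y.png

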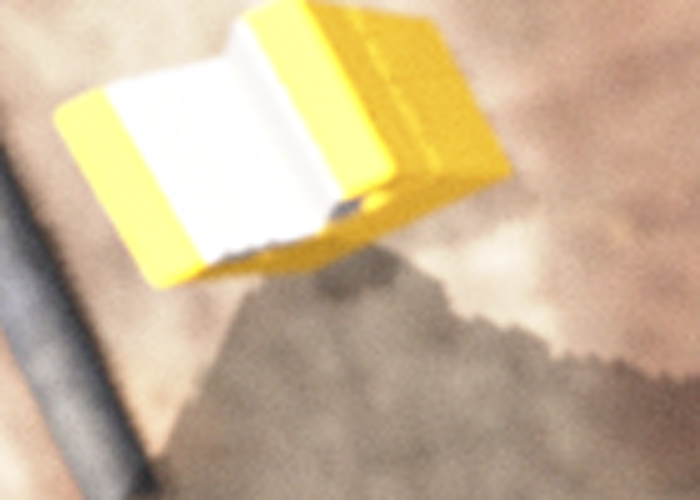

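```bash
python3 - <<'E'
from h import *
P=block([(u/3.5,v/2.7) for u,v in [(180,422),(372,424),(370,514),(181,514)]],240,60,1,z=50)
c0=np.array([551.1,-24.9]);e=np.array([np.cos(np.radians(34.1)),np.sin(np.radians(34.1))]);d=P.mean(0)[:2]-c0
print("along",d@e,"across",d@[e[1],-e[0]])
block([(55,113),(305,2),(397,180),(160,288)],30,90,5)
E
```

```text
centre [507.8 -52.7  50. ] len 43.2 28.1 angx -56.4 angy -146.2
along -51.473559445817436 across -1.247473387721584
centre [476.8 150.2  38. ] len 44.1 27.7 angx -35.6 angy -124.5
```

```bash
python3 - <<'E'
from h import *
plan([(490,50,190,-46),(477,150,160,-35.6)])
E
```

```text
(490, 50, 190) -> [-38.9  -4.6 -96.3] [-0.001 -0.174 -0.001]
(477, 150, 160) -> [ -84.1   25.4 -186.5] [-0.001 -0.356 -0.001]
```

send_rows(motion=[{"x": -19,"y": -3,"z": -48,"rx": 0,"ry": -0.09,"rz": 0,"hand": 60},{"x": -39,"y": -3,"z": -96,"rx": 0,"ry": -0.18,"rz": 0,"hand": 60},{"x": -62,"y": 10,"z": -142,"rx": 0,"ry": -0.27,"rz": 0,"hand": 60},{"x": -84,"y": 25,"z": -187,"rx": 0,"ry": -0.356,"rz": 0,"hand": 60},{"x": -84,"y": 25,"z": -187,"rx": 0,"ry": -0.356,"rz": 0,"hand": 60},{"x": -84,"y": 25,"z": -187,"rx": 0,"ry": -0.356,"rz": 0,"hand": 60}])

```text
t: 10.38
position: [475.9, 149.7, 159.1]
tcp_rot: [-0.851, 1.651, -1.651]
force: [0.4, -1.1, 0.0]
grip_width: 59.8
```

```bash
python3 - <<'E'
from h import *
print(jaw()[0])
im=r.capture("wrist")[:,:,::-1];cv2.imwrite("pics/w5.png",im);
cv2.imwrite("pics/w5y.png",cv2.resize(im[180:270,270:370],None,fx=7,fy=6.5,interpolation=cv2.INTER_CUBIC))
E
```

```text
-35.605201849188404
```

View pics/w5.png

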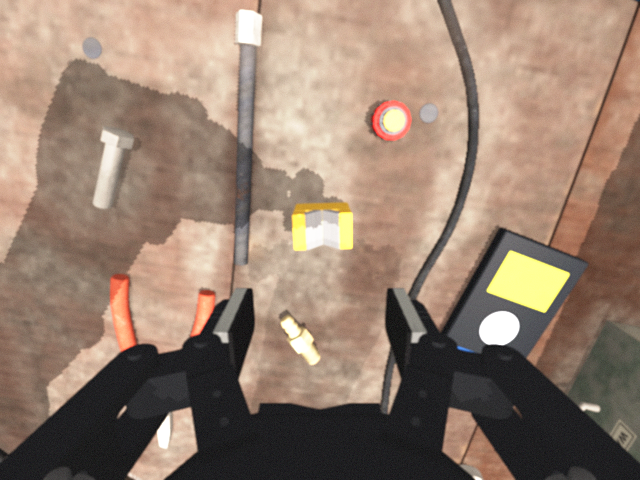

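View pics/w5y.png

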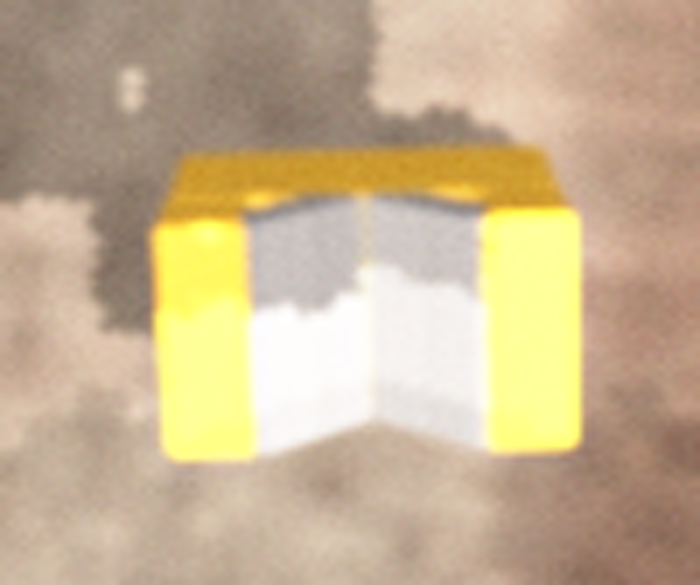

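```bash
python3 - <<'E'
from h import *
P=block([(u/7,v/6.5) for u,v in [(155,219),(580,209),(582,450),(162,460)]],270,180,1,z=38)
c=P.mean(0)
print("jack",onz("wrist",(395.5,120),22),"bar head/tail",onz("wrist",(248,10),9),onz("wrist",(241,264),9))
plan([(c[0],c[1],23,-34.4)])
E
```

```text
centre [479. 150.  38.] len 45.2 29.1 angx -34.1 angy -124.5
jack [568.3181772  184.26446769  22.        ] bar head/tail [525.89625542 305.68728976   9.        ] [399.33505476 159.94778976   9.        ]
(np.float64(478.95904843640363), np.float64(149.98627853856317), 23) -> [ -2.5 136.5   1.7] [ 0.001 -0.023  0.002]
```

send_rows(motion=[{"x": -1,"y": 50,"z": 1.5,"rx": 0,"ry": -0.02,"rz": 0,"hand": 60},{"x": -1,"y": 90,"z": 1.5,"rx": 0,"ry": -0.02,"rz": 0,"hand": 60},{"x": -1,"y": 120,"z": 1.5,"rx": 0,"ry": -0.02,"rz": 0,"hand": 60},{"x": -1,"y": 133,"z": 1.5,"rx": 0,"ry": -0.02,"rz": 0,"hand": 60},{"x": -1,"y": 136,"z": 1.5,"rx": 0,"ry": -0.02,"rz": 0,"hand": 60},{"x": -1,"y": 136,"z": 1.5,"rx": 0,"ry": -0.02,"rz": 0,"hand": 38},{"x": -1,"y": 136,"z": 1.5,"rx": 0,"ry": -0.02,"rz": 0,"hand": 38},{"x": -1,"y": 136,"z": 1.5,"rx": 0,"ry": -0.02,"rz": 0,"hand": 38},{"x": -1,"y": 136,"z": 1.5,"rx": 0,"ry": -0.02,"rz": 0,"hand": 38},{"x": -1,"y": 136,"z": 1.5,"rx": 0,"ry": -0.02,"rz": 0,"hand": 38}])

```text
t: 11.68
position: [478.9, 150.5, 25.2]
tcp_rot: [-0.86, 1.636, -1.637]
force: [-1.2, -1.5, 7.2]
grip_width: 43.6
```

```bash
python3 - <<'E'
from h import *
print(jaw()[0])
plan([(482,130,120,-40),(500,70,190,-50),(525,20,200,-55.9),(552,-24,200,-55.9)])
E
```

```text
-34.451796471048155
(482, 130, 120) -> [ 15.1 -94.8  14.2] [-0.001  0.097 -0.001]
(500, 70, 190) -> [  54.3 -164.7   63.1] [-0.001  0.271 -0.001]
(525, 20, 200) -> [  81.3 -174.7  112. ] [-0.001  0.374 -0.001]
(552, -24, 200) -> [ 102.4 -174.7  159.2] [-0.001  0.374 -0.001]
```

send_rows(motion=[{"x": 0,"y": -30,"z": 0,"rx": 0,"ry": 0,"rz": 0,"hand": 38},{"x": 8,"y": -80,"z": 7,"rx": 0,"ry": 0.05,"rz": 0,"hand": 38},{"x": 25,"y": -130,"z": 27,"rx": 0,"ry": 0.14,"rz": 0,"hand": 38},{"x": 50,"y": -165,"z": 58,"rx": 0,"ry": 0.25,"rz": 0,"hand": 38},{"x": 75,"y": -175,"z": 100,"rx": 0,"ry": 0.374,"rz": 0,"hand": 38},{"x": 95,"y": -175,"z": 140,"rx": 0,"ry": 0.374,"rz": 0,"hand": 38},{"x": 102,"y": -175,"z": 159,"rx": 0,"ry": 0.374,"rz": 0,"hand": 38},{"x": 102,"y": -175,"z": 159,"rx": 0,"ry": 0.374,"rz": 0,"hand": 38},{"x": 102,"y": -175,"z": 159,"rx": 0,"ry": 0.374,"rz": 0,"hand": 38}])

```text
t: 12.8
position: [551.0, -22.1, 199.1]
tcp_rot: [-0.58, 1.882, -1.88]
force: [-0.3, 0.4, -2.5]
grip_width: 43.0
```

```bash
python3 - <<'E'
from h import *
print(jaw()[0],r.observe()["q"].round(2))
im=r.capture("wrist")[:,:,::-1];cv2.imwrite("pics/w6.png",im);
cv2.imwrite("pics/w6z.png",cv2.resize(im[265:395,245:400],None,fx=5,fy=4.5,interpolation=cv2.INTER_CUBIC))
hsv=cv2.cvtColor(np.ascontiguousarray(im),cv2.COLOR_BGR2HSV)
roi=np.zeros(im.shape[:2],np.uint8); roi[60:265,268:380]=1
for n,lo,hi in [("y",(22,80,120),(35,255,255)),("w",(0,0,225),(179,40,255))]:
    m=cv2.inRange(hsv,lo,hi)*roi
    cs=cv2.findContours(m,cv2.RETR_EXTERNAL,cv2.CHAIN_APPROX_NONE)[0]; c=max(cs,key=cv2.contourArea)
    print(n,cv2.boundingRect(c),cv2.minAreaRect(np.array([onz("wrist",p[0],12)[:2] for p in c]).astype(np.float32)))
E
```

```text
-55.76624510799842 [ 0.17  0.39 -0.31  1.8   0.14  0.97 -1.16]
y (289, 136, 71, 49) ((592.7449340820312, 2.795696258544922), (42.176971435546875, 62.561134338378906), 34.29767608642578)
w (304, 196, 40, 38) ((551.2241821289062, -25.132179260253906), (35.72476577758789, 36.62122344970703), 34.31005096435547)
```

View pics/w6.png

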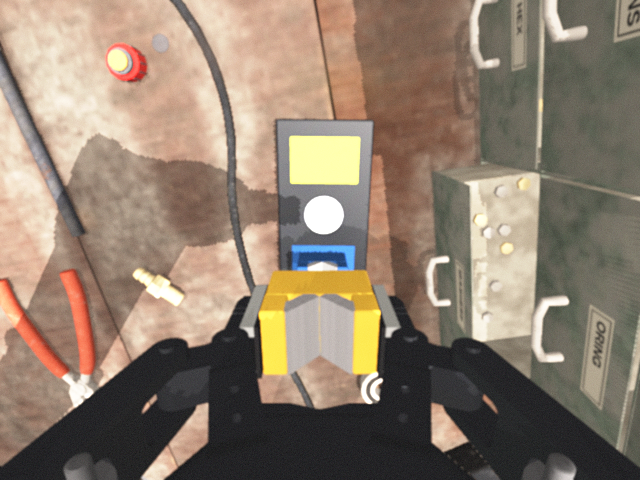

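View pics/w6z.png

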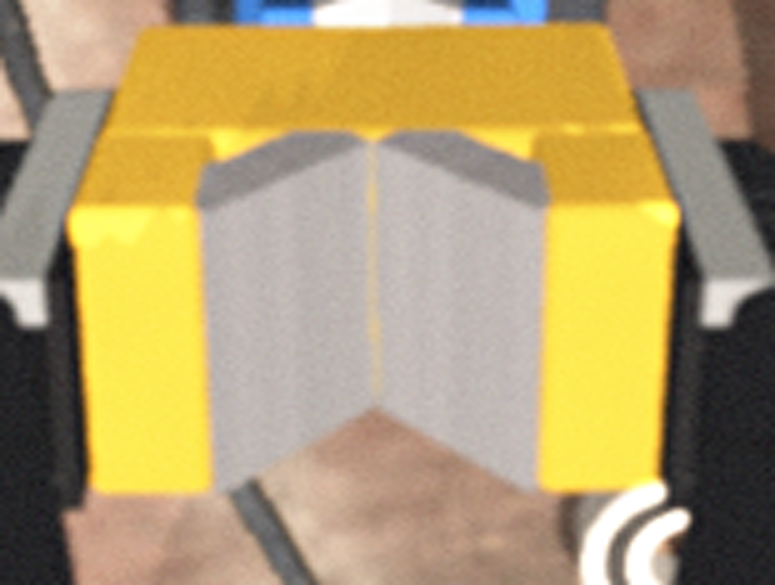

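```bash
python3 - <<'E'
from h import *
s=r.observe()
P=block([(u/5,v/4.5) for u,v in [(72,207),(678,207),(658,493),(92,493)]],245,265,1,z=s["position"][2]+12.8)
off=R.from_rotvec(s["tcp_rot"]).inv().apply(P.mean(0)-s["position"]);print(off)
c0=np.array([551.1,-24.9,0]);a=np.radians(34.1);e=np.array([np.cos(a),np.sin(a),0]);n=np.array([e[1],-e[0],0])
T=c0+50*e-1*n; Rt=down(-56)
tcp=T-Rt.apply([off[0],0,off[2]]); print(T,tcp)
plan([tuple(tcp+[0,0,z])+(-56,) for z in (200,38.2,36.8)])
E
```

```text
centre [550.4 -21.6 212. ] len 44.1 28.1 angx -55.7 angy -145.7
[  0.34284514 -12.79925585  -0.64235405]
[591.94237774   3.96001006   0.        ] [5.92585809e+02 3.61919099e+00 1.78289064e-17]
(np.float64(592.5858090639163), np.float64(3.6191909875885826), np.float64(200.0)) -> [-48.7  -0.8   2.3] [0.001 0.005 0.   ]
(np.float64(592.5858090639163), np.float64(3.6191909875885826), np.float64(38.2)) -> [-48.7 161.    2.5] [0.001 0.005 0.   ]
(np.float64(592.5858090639163), np.float64(3.6191909875885826), np.float64(36.8)) -> [-48.7 162.4   2.5] [0.001 0.005 0.   ]
```

send_rows(motion=[{"x": -25,"y": 0,"z": 1,"rx": 0,"ry": 0.005,"rz": 0,"hand": 38},{"x": -48.5,"y": 20,"z": 2,"rx": 0,"ry": 0.005,"rz": 0,"hand": 38},{"x": -48.5,"y": 70,"z": 2,"rx": 0,"ry": 0.005,"rz": 0,"hand": 38},{"x": -48.5,"y": 120,"z": 2,"rx": 0,"ry": 0.005,"rz": 0,"hand": 38},{"x": -48.5,"y": 150,"z": 2,"rx": 0,"ry": 0.005,"rz": 0,"hand": 38},{"x": -48.5,"y": 158,"z": 2,"rx": 0,"ry": 0.005,"rz": 0,"hand": 38},{"x": -48.5,"y": 160,"z": 2,"rx": 0,"ry": 0.005,"rz": 0,"hand": 38},{"x": -48.5,"y": 160,"z": 2,"rx": 0,"ry": 0.005,"rz": 0,"hand": 38}])

```text
t: 13.85
position: [593.9, 2.3, 40.7]
tcp_rot: [-0.571, 1.884, -1.885]
force: [-0.3, 0.7, -2.8]
grip_width: 43.6
```

```bash
python3 - <<'E'
from h import *
print(jaw()[0]);plan([(592.6,3.6,36.8,-56)])
E
```

```text
-56.13969906107275
(592.6, 3.6, 36.8) -> [ 0.4  3.9 -1.8] [-0.001 -0.002 -0.002]
```

send_rows(motion=[{"x": 0,"y": 1,"z": -2,"rx": 0,"ry": 0,"rz": 0,"hand": 38},{"x": 0,"y": 2.5,"z": -2,"rx": 0,"ry": 0,"rz": 0,"hand": 38},{"x": 0,"y": 3.5,"z": -2,"rx": 0,"ry": 0,"rz": 0,"hand": 38},{"x": 0,"y": 4,"z": -2,"rx": 0,"ry": 0,"rz": 0,"hand": 38},{"x": 0,"y": 4,"z": -2,"rx": 0,"ry": 0,"rz": 0,"hand": 38}])

```text
t: 14.48
position: [592.2, 3.8, 37.3]
tcp_rot: [-0.572, 1.884, -1.885]
force: [-6.4, -0.6, 17.4]
grip_width: 43.4
```

send_rows(motion=[{"x": 0,"y": 0,"z": 0,"rx": 0,"ry": 0,"rz": 0,"hand": 60},{"x": 0,"y": 0,"z": 0,"rx": 0,"ry": 0,"rz": 0,"hand": 60},{"x": 0,"y": 0,"z": 0,"rx": 0,"ry": 0,"rz": 0,"hand": 60},{"x": 0,"y": -30,"z": 0,"rx": 0,"ry": 0,"rz": 0,"hand": 60},{"x": 10,"y": -80,"z": 0,"rx": 0,"ry": 0,"rz": 0,"hand": 60},{"x": 40,"y": -120,"z": 0,"rx": 0,"ry": 0,"rz": 0,"hand": 60},{"x": 50,"y": -140,"z": 0,"rx": 0,"ry": 0,"rz": 0,"hand": 60},{"x": 50,"y": -140,"z": 0,"rx": 0,"ry": 0,"rz": 0,"hand": 60},{"x": 50,"y": -140,"z": 0,"rx": 0,"ry": 0,"rz": 0,"hand": 60}])

```text
t: 15.6
position: [550.3, -23.9, 174.2]
tcp_rot: [-0.575, 1.886, -1.885]
force: [1.2, 0.7, 0.0]
grip_width: 60.1
```

```bash
python3 - <<'E'
from h import *
print(jaw()[0],r.observe()["position"])
im=r.capture("wrist")[:,:,::-1];cv2.imwrite("pics/w7.png",im);
cv2.imwrite("pics/w7z.png",cv2.resize(im[110:310,250:390],None,fx=4.5,fy=3,interpolation=cv2.INTER_CUBIC))
E
```

```text
-56.13368922219777 [550.31203933 -23.85257201 174.20097202]
```

View pics/w7.png

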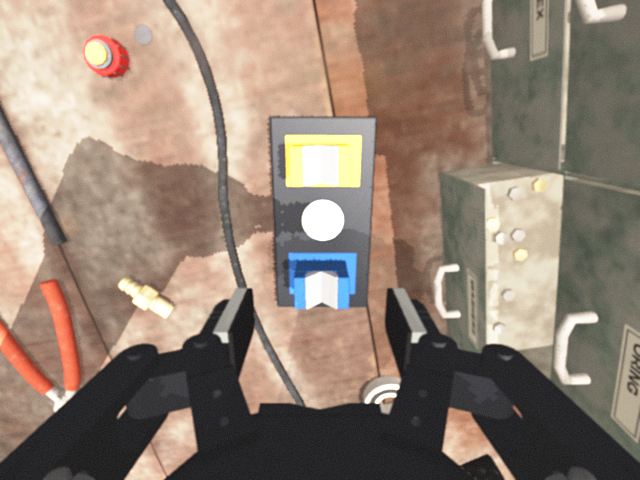

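View pics/w7z.png

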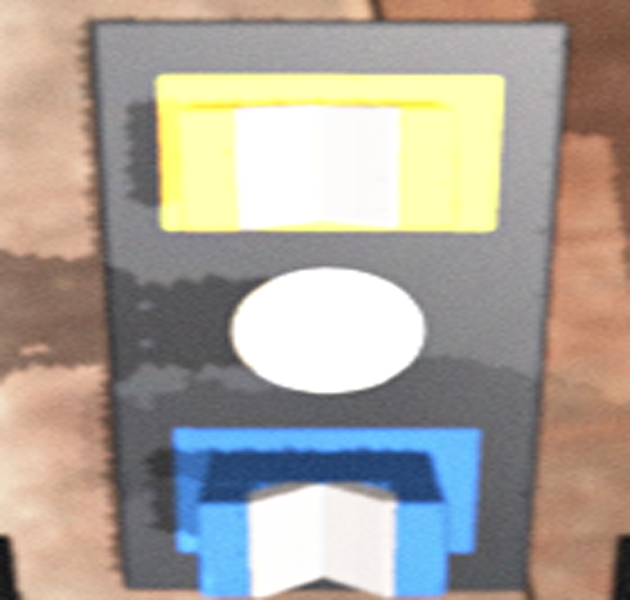

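```bash
python3 - <<'E'
from h import *
c0=np.array([551.1,-24.9]);e=np.array([np.cos(np.radians(34.1)),np.sin(np.radians(34.1))])
for nm,q in [("Y",[(235,108),(398,108),(399,228),(239,228)]),("B",[(248,503),(396,503),(391,597),(250,597)]),("Btop",[(199,503),(450,503),(447,597),(200,597)])]:
    P=block([((u+.5)/4.5-.5,(v+.5)/3-.5) for u,v in q],250,110,1,z=50)
    d=P.mean(0)[:2]-c0; print(nm,"along",d@e,"across",d@[e[1],-e[0]])
m=np.array([550.3,-23.9]);d=m-c0;print(d@[e[1],-e[0]])
print("jack",onz("wrist",(97,53),22))
plan([(560,60,190,-20),(568.5,184.5,150,17)])
E
```

```text
centre [591.7   4.7  50. ] len 25.6 28.2 angx -56.1 angy -145.2
Y along 50.25236361489324 across -1.742424463318283
centre [508.4 -52.2  50. ] len 25.8 28.1 angx -56.1 angy -146.6
B along -50.68551509441929 across -1.3801329868688832
centre [508.6 -52.6  50. ] len 44.5 28.1 angx -56.1 angy -146.3
Btop along -50.692970200776486 across -0.889161520344107
-1.276571530273126
jack [566.33452421 185.2074174   22.        ]
(560, 60, 190) -> [-54.8 -16.1 -64.1] [ 0.002 -0.63   0.001]
(568.5, 184.5, 150) -> [-131.4   24.  -162.7] [ 0.002 -1.276  0.   ]
```

```bash
python3 - <<'E'
from h import *
plan([(548,20,185,-31),(550,75,185,-6),(556,130,170,20),(567.5,184.5,140,30)])
E
```

```text
(548, 20, 185) -> [-22.6 -11.1 -37.6] [ 0.002 -0.438  0.001]
(550, 75, 185) -> [-54.9 -11.  -82.1] [ 0.002 -0.875  0.001]
(556, 130, 170) -> [ -90.6    4.  -124.4] [ 0.002 -1.329  0.   ]
(567.5, 184.5, 140) -> [-130.5   34.  -163.2] [ 0.002 -1.503  0.   ]
```

send_rows(motion=[{"x": -12,"y": -10,"z": -20,"rx": 0,"ry": -0.17,"rz": 0,"hand": 56},{"x": -23,"y": -11,"z": -38,"rx": 0,"ry": -0.34,"rz": 0,"hand": 56},{"x": -38,"y": -11,"z": -60,"rx": 0,"ry": -0.52,"rz": 0,"hand": 56},{"x": -55,"y": -11,"z": -82,"rx": 0,"ry": -0.7,"rz": 0,"hand": 56},{"x": -72,"y": -6,"z": -103,"rx": 0,"ry": -0.88,"rz": 0,"hand": 56},{"x": -91,"y": 4,"z": -124,"rx": 0,"ry": -1.06,"rz": 0,"hand": 56},{"x": -110,"y": 18,"z": -144,"rx": 0,"ry": -1.24,"rz": 0,"hand": 56},{"x": -130,"y": 34,"z": -163,"rx": 0,"ry": -1.4,"rz": 0,"hand": 56},{"x": -130,"y": 34,"z": -163,"rx": 0,"ry": -1.5,"rz": 0,"hand": 56},{"x": -130,"y": 34,"z": -163,"rx": 0,"ry": -1.5,"rz": 0,"hand": 56},{"x": -130,"y": 34,"z": -163,"rx": 0,"ry": -1.5,"rz": 0,"hand": 56}])

```text
t: 17.02
position: [567.5, 183.3, 140.6]
tcp_rot: [-1.411, 0.821, -0.82]
force: [-0.4, -0.2, 0.5]
grip_width: 55.9
```

```bash
python3 - <<'E'
from h import *
print(jaw()[0],r.observe()["q"].round(2))
im=r.capture("wrist")[:,:,::-1];cv2.imwrite("pics/w8.png",im)
hsv=cv2.cvtColor(np.ascontiguousarray(im),cv2.COLOR_BGR2HSV)
m=cv2.inRange(hsv,(20,60,120),(32,255,255)); m[:180]=0;m[290:]=0;m[:,:270]=0;m[:,370:]=0
c=max(cv2.findContours(m,cv2.RETR_EXTERNAL,cv2.CHAIN_APPROX_NONE)[0],key=cv2.contourArea)
print(cv2.minEnclosingCircle(c)); p=cv2.minEnclosingCircle(c)[0]; q=onz("wrist",p,22); print(q); plan([(q[0],q[1],22,jaw()[0])])
E
```

```text
29.63879537601708 [ 0.05  0.6  -0.66  1.73  0.43  0.97 -0.27]
((320.0, 231.5), 10.111974716186523)
[565.56347453 187.0220835   22.        ]
(np.float64(565.5634745318358), np.float64(187.02208349951238), 22) -> [ -4.2 119.    0.2] [ 0.001 -0.    -0.   ]
```

View pics/w8.png

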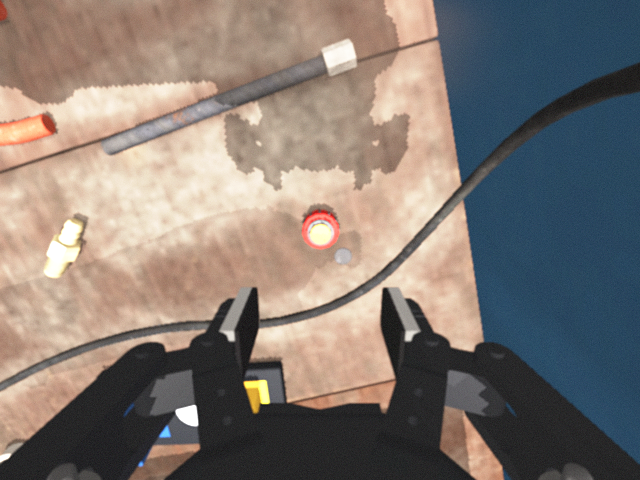

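send_rows(motion=[{"x": -2,"y": 45,"z": 0,"rx": 0,"ry": 0,"rz": 0,"hand": 56},{"x": -2,"y": 85,"z": 0,"rx": 0,"ry": 0,"rz": 0,"hand": 56},{"x": -2,"y": 110,"z": 0,"rx": 0,"ry": 0,"rz": 0,"hand": 56},{"x": -2,"y": 116,"z": 0,"rx": 0,"ry": 0,"rz": 0,"hand": 56},{"x": -2,"y": 118,"z": 0,"rx": 0,"ry": 0,"rz": 0,"hand": 56},{"x": -2,"y": 118,"z": 0,"rx": 0,"ry": 0,"rz": 0,"hand": 56}])

```text
t: 17.82
position: [567.2, 185.5, 24.4]
tcp_rot: [-1.41, 0.818, -0.819]
force: [-0.0, 0.5, -0.5]
grip_width: 55.8
```

```bash
python3 - <<'E'
from h import *
im=r.capture("wrist")[:,:,::-1];cv2.imwrite("pics/w9.png",im)
E
```

```text
(no output)
```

View pics/w9.png

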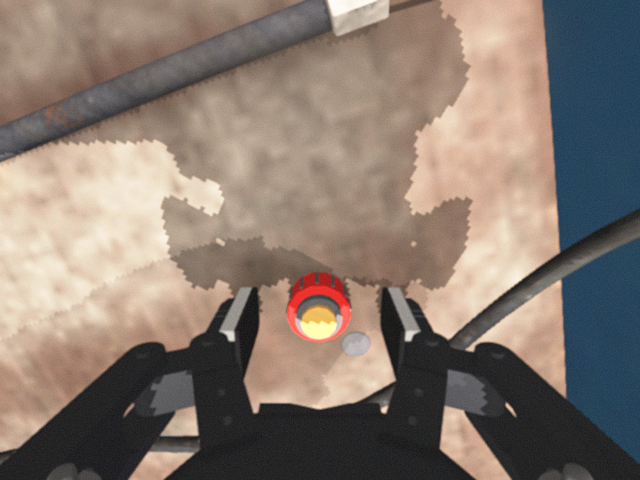

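send_rows(motion=[{"x": 0,"y": 2,"z": 0,"rx": 0,"ry": 0,"rz": 0,"hand": 22},{"x": 0,"y": 2,"z": 0,"rx": 0,"ry": 0,"rz": 0,"hand": 22},{"x": 0,"y": 2,"z": 0,"rx": 0,"ry": 0,"rz": 0,"hand": 22},{"x": 0,"y": 2,"z": 0,"rx": 0,"ry": 0,"rz": 0,"hand": 22},{"x": 0,"y": 2,"z": 0,"rx": 0,"ry": 0,"rz": 0,"hand": 22},{"x": 0,"y": 2,"z": 0,"rx": 0,"ry": 0,"rz": 0,"hand": 22}])

```text
t: 18.62
position: [567.1, 185.5, 22.2]
tcp_rot: [-1.41, 0.817, -0.819]
force: [-1.1, -1.1, 6.5]
grip_width: 24.5
```

```bash
python3 - <<'E'
from h import *
print(jaw()[0])
c0=np.array([551.1,-24.9,0]);a=np.radians(34.1);e=np.array([np.cos(a),np.sin(a),0]);n=np.array([e[1],-e[0],0])
t=c0-1.2*n; print(t)
plan([(567,180,70,30),(560,150,130,18),(552,100,170,0),(549,50,180,-20),(550,0,180,-40),tuple(t+[0,0,170])+(-56,)])
E
```

```text
29.780763226691203
[550.42723321 -23.9063276    0.        ]
(567, 180, 70) -> [  4.7 -47.8  -2.7] [-0.001 -0.004  0.001]
(560, 150, 130) -> [  27.3 -107.8  -23.6] [-0.001  0.206  0.   ]
(552, 100, 170) -> [  66.7 -147.8  -55.4] [-0.001  0.52   0.   ]
(549, 50, 180) -> [ 108.7 -157.8  -82.8] [-0.001  0.869 -0.   ]
(550, 0, 180) -> [ 152.5 -157.8 -106.8] [-1.000e-03  1.218e+00 -0.000e+00]
(np.float64(550.4272332065241), np.float64(-23.906327598453004), np.float64(170.0)) -> [ 173.5 -147.8 -118.3] [-1.000e-03  1.497e+00 -1.000e-03]
```

```bash
python3 - <<'E'
from h import *
print(r.observe()["grip_width"])
im=r.capture("wrist")[:,:,::-1];cv2.imwrite("pics/w10.png",cv2.resize(im[220:440,200:440],None,fx=3.3,fy=2.7))
E
```

```text
24.530009990356554
```

View pics/w10.png

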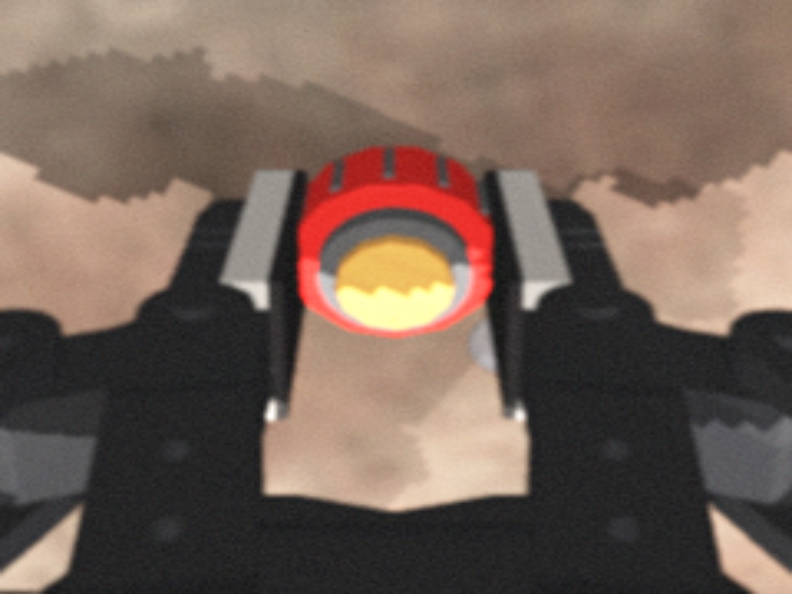

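send_rows(motion=[{"x": 0,"y": -15,"z": 0,"rx": 0,"ry": 0,"rz": 0,"hand": 22},{"x": 0,"y": -30,"z": 0,"rx": 0,"ry": 0,"rz": 0,"hand": 22},{"x": 0,"y": -30,"z": 0,"rx": 0,"ry": 0,"rz": 0,"hand": 22}])

```text
t: 19.05
position: [567.5, 185.8, 53.1]
tcp_rot: [-1.409, 0.817, -0.82]
force: [0.6, -0.2, -0.6]
grip_width: 24.8
```

```bash
python3 - <<'E'
from h import *
print(r.observe()["grip_width"])
im=r.capture("wrist")[:,:,::-1];cv2.imwrite("pics/w11.png",cv2.resize(im[220:440,200:440],None,fx=3.3,fy=2.7))
im=r.capture("side")[:,:,::-1];cv2.imwrite("pics/s11.png",cv2.resize(im[180:300,220:340],None,fx=5,fy=5))
E
```

```text
24.764311819384893
```

View pics/w11.png

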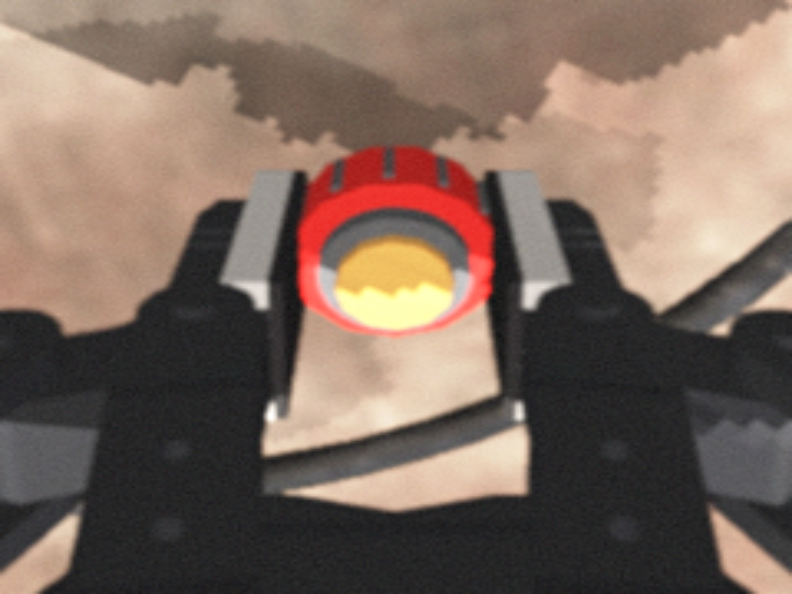

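View pics/s11.png

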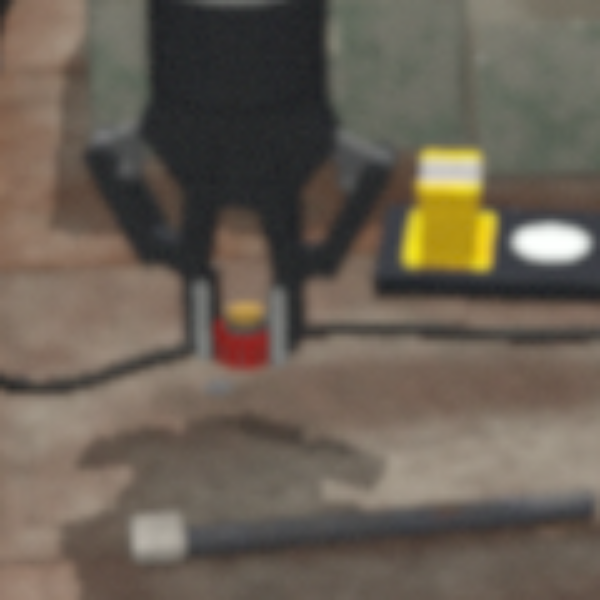

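```bash
python3 - <<'E'
from h import *
s=r.observe(); p=onz("wrist",(319.7,324.4),52.9)
o=R.from_rotvec(s["tcp_rot"]).inv().apply(p-s["position"]); print(o)
t=np.array([550.4,-23.9,0])-down(-56).apply([o[0],0,0]); print(t)
plan([(560,150,120,18),(552,100,150,0),(549,50,160,-20),(550,0,160,-40),tuple(t+[0,0,120])+(-56,)])
E
```

```text
[-1.90383312 -1.31154604 -0.08882827]
[548.82165082 -24.96460997   0.        ]
(560, 150, 120) -> [ 27.2 -68.4 -23.2] [-0.001  0.205  0.   ]
(552, 100, 150) -> [ 66.6 -98.4 -55. ] [-0.001  0.52   0.   ]
(549, 50, 160) -> [ 108.5 -108.4  -82.4] [-0.001  0.869  0.   ]
(550, 0, 160) -> [ 152.4 -108.4 -106.4] [-1.000e-03  1.218e+00 -0.000e+00]
(np.float64(548.8216508153645), np.float64(-24.964609967587922), np.float64(120.0)) -> [ 173.5  -68.4 -119.8] [-1.000e-03  1.497e+00 -0.000e+00]
```

send_rows(motion=[{"x": 13,"y": -45,"z": -11,"rx": 0,"ry": 0.1,"rz": 0,"hand": 22},{"x": 27,"y": -75,"z": -23,"rx": 0,"ry": 0.25,"rz": 0,"hand": 22},{"x": 66,"y": -105,"z": -55,"rx": 0,"ry": 0.42,"rz": 0,"hand": 22},{"x": 87,"y": -108,"z": -69,"rx": 0,"ry": 0.6,"rz": 0,"hand": 22},{"x": 108,"y": -108,"z": -82,"rx": 0,"ry": 0.78,"rz": 0,"hand": 22},{"x": 130,"y": -108,"z": -95,"rx": 0,"ry": 0.96,"rz": 0,"hand": 22},{"x": 152,"y": -108,"z": -107,"rx": 0,"ry": 1.14,"rz": 0,"hand": 22},{"x": 165,"y": -100,"z": -114,"rx": 0,"ry": 1.32,"rz": 0,"hand": 22},{"x": 173.5,"y": -80,"z": -120,"rx": 0,"ry": 1.497,"rz": 0,"hand": 22},{"x": 173.5,"y": -68,"z": -120,"rx": 0,"ry": 1.497,"rz": 0,"hand": 22},{"x": 173.5,"y": -68,"z": -120,"rx": 0,"ry": 1.497,"rz": 0,"hand": 22}])

```text
t: 20.52
position: [547.8, -24.2, 118.3]
tcp_rot: [-0.582, 1.882, -1.88]
force: [0.5, 0.3, -1.2]
grip_width: 24.5
```

```bash
python3 - <<'E'
from h import *
print(jaw()[0])
im=r.capture("wrist")[:,:,::-1];cv2.imwrite("pics/w12.png",im)
plan([(548.8,-25,36,-56)])
E
```

```text
-55.71243124305457
(548.8, -25, 36) -> [ 0.2 83.   1.1] [0.001 0.005 0.001]
```

View pics/w12.png

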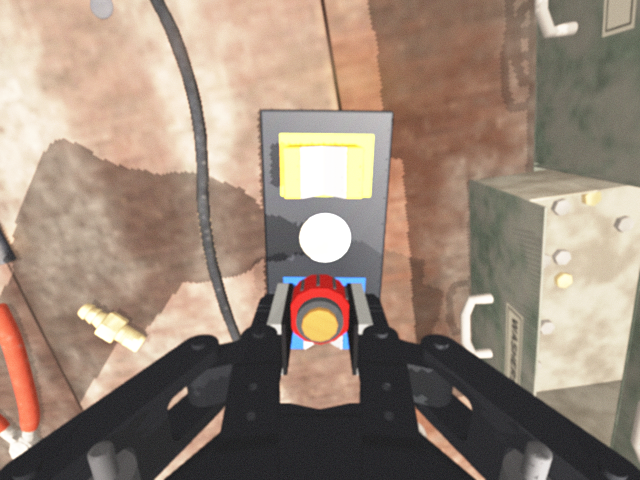

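send_rows(motion=[{"x": 0,"y": 40,"z": 0,"rx": 0,"ry": 0.005,"rz": 0,"hand": 22},{"x": 0,"y": 65,"z": 0,"rx": 0,"ry": 0.005,"rz": 0,"hand": 22},{"x": 0,"y": 77,"z": 0,"rx": 0,"ry": 0.005,"rz": 0,"hand": 22},{"x": 0,"y": 80,"z": 0,"rx": 0,"ry": 0.005,"rz": 0,"hand": 22},{"x": 0,"y": 80,"z": 0,"rx": 0,"ry": 0.005,"rz": 0,"hand": 22}])

```text
t: 21.2
position: [549.2, -24.8, 40.1]
tcp_rot: [-0.571, 1.885, -1.886]
force: [-0.8, 0.8, -1.0]
grip_width: 24.3
```

```bash
python3 - <<'E'
from h import *
plan([(548.8,-25,34.3,-56)])
E
```

```text
(548.8, -25, 34.3) -> [ 0.5  5.8 -0.1] [-0.001 -0.004 -0.001]
```

send_rows(motion=[{"x": 0,"y": 2,"z": 0,"rx": 0,"ry": 0,"rz": 0,"hand": 22},{"x": 0,"y": 4,"z": 0,"rx": 0,"ry": 0,"rz": 0,"hand": 22},{"x": 0,"y": 5,"z": 0,"rx": 0,"ry": 0,"rz": 0,"hand": 22},{"x": 0,"y": 5.5,"z": 0,"rx": 0,"ry": 0,"rz": 0,"hand": 22},{"x": 0,"y": 5.5,"z": 0,"rx": 0,"ry": 0,"rz": 0,"hand": 22}])

```text
t: 21.82
position: [548.6, -25.0, 34.2]
tcp_rot: [-0.572, 1.886, -1.887]
force: [-1.8, -0.2, 5.5]
grip_width: 24.2
```

send_rows(motion=[{"x": 0,"y": 0,"z": 0,"rx": 0,"ry": 0,"rz": 0,"hand": 48},{"x": 0,"y": 0,"z": 0,"rx": 0,"ry": 0,"rz": 0,"hand": 48},{"x": 0,"y": 0,"z": 0,"rx": 0,"ry": 0,"rz": 0,"hand": 48},{"x": 0,"y": -30,"z": 0,"rx": 0,"ry": 0,"rz": 0,"hand": 48},{"x": 0,"y": -80,"z": 0,"rx": 0,"ry": 0,"rz": 0,"hand": 48},{"x": 0,"y": -130,"z": 0,"rx": 0,"ry": 0,"rz": 0,"hand": 48},{"x": 0,"y": -140,"z": 0,"rx": 0,"ry": 0,"rz": 0,"hand": 48},{"x": 0,"y": -140,"z": 0,"rx": 0,"ry": 0,"rz": 0,"hand": 48}])

```text
t: 22.82
position: [548.8, -25.0, 174.1]
tcp_rot: [-0.571, 1.886, -1.887]
force: [-0.5, 0.8, -0.5]
grip_width: 48.2
```

```bash
python3 - <<'E'
from h import *
print(jaw()[0])
im=r.capture("wrist")[:,:,::-1];cv2.imwrite("pics/w13.png",im)
cv2.imwrite("pics/w13z.png",cv2.resize(im[110:310,250:390],None,fx=4.5,fy=3,interpolation=cv2.INTER_CUBIC))
E
```

```text
-56.28081251713106
```

View pics/w13z.png

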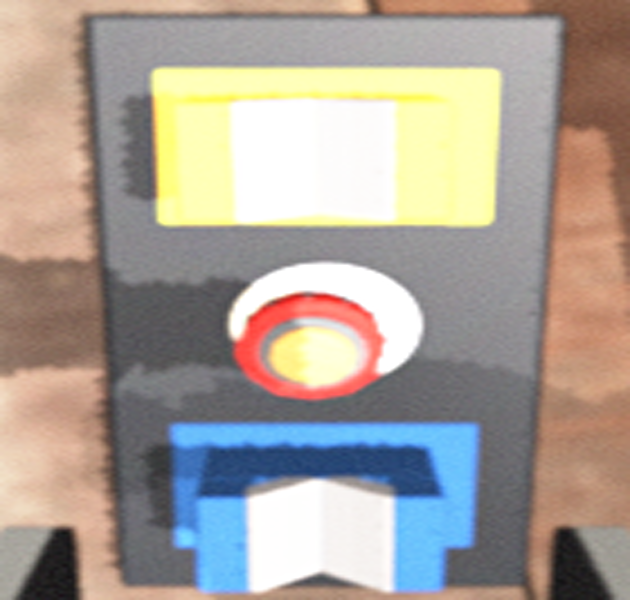

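```bash
python3 - <<'E'
from h import *
e=np.array([np.cos(np.radians(34.1)),np.sin(np.radians(34.1))]);n=np.array([e[1],-e[0]])
def z(u,v,h): return onz("wrist",(250+(u+.5)/4.5-.5,110+(v+.5)/3-.5),h)[:2]
w=z(326,327,12); print("spot",w)
B=[z(*p,50) for p in [(198,497),(446,497),(443,592),(197,592)]]
Yg=[z(*p,50) for p in [(232,101),(395,101),(396,221),(234,221)]]
c0=np.array([551.1,-24.9])
for nm,p in [("spot",w),("head",z(313,354,34)),("body top",z(311,347,27)),("blue",np.mean(B,0)),("yel",np.mean(Yg,0)),("pady",z(326,147,12)),("padb",z(324,486,12))]:
    d=p-c0; print(nm,p.round(1),"along",(d@e).round(1),"across",(d@n).round(1))
for nm,q in [("B",B),("Y",Yg)]:
    print(nm,np.linalg.norm(q[1]-q[0]),np.linalg.norm(q[3]-q[0]))
print(r.observe()["position"][:2]-c0, (r.observe()["position"][:2]-c0)@n)
E
```

```text
spot [550.10766899 -25.39629788]
spot [550.1 -25.4] along -1.1 across -0.1
head [547.5 -24.2] along -2.6 across -2.6
body top [547.2 -23.9] along -2.7 across -3.0
blue [508.  -52.3] along -51.0 across -1.5
yel [591.    4.6] along 49.5 across -2.1
pady [592.2   2.9] along 49.6 across 0.0
padb [508.7 -52.7] along -50.7 across -0.7
B 43.34558243153777 28.144384752036608
Y 25.25447700848763 27.9852535252217
[-3.00848274 -0.20499968] -1.5169206300903642
```

send_rows(motion=[{"x": 0,"y": 50,"z": 0,"rx": 0,"ry": 0,"rz": 0,"hand": 48},{"x": 0,"y": 95,"z": 0,"rx": 0,"ry": 0,"rz": 0,"hand": 48},{"x": 0,"y": 125,"z": 0,"rx": 0,"ry": 0,"rz": 0,"hand": 48},{"x": 0,"y": 137,"z": 0,"rx": 0,"ry": 0,"rz": 0,"hand": 48},{"x": 0,"y": 139,"z": 0,"rx": 0,"ry": 0,"rz": 0,"hand": 22},{"x": 0,"y": 139,"z": 0,"rx": 0,"ry": 0,"rz": 0,"hand": 22},{"x": 0,"y": 139,"z": 0,"rx": 0,"ry": 0,"rz": 0,"hand": 22},{"x": 0,"y": 139,"z": 0,"rx": 0,"ry": 0,"rz": 0,"hand": 22},{"x": 0,"y": 139,"z": 0,"rx": 0,"ry": 0,"rz": 0,"hand": 22}])

```text
t: 24.0
position: [548.8, -25.0, 35.2]
tcp_rot: [-0.571, 1.886, -1.886]
force: [-0.3, 0.3, -1.2]
grip_width: 25.0
```

send_rows(motion=[{"x": 0,"y": -3,"z": 0,"rx": 0,"ry": 0,"rz": 0,"hand": 22},{"x": -1.5,"y": -3,"z": 1.5,"rx": 0,"ry": 0,"rz": 0,"hand": 22},{"x": -1.5,"y": -1,"z": 1.5,"rx": 0,"ry": 0,"rz": 0,"hand": 22},{"x": -1.5,"y": 0.5,"z": 1.5,"rx": 0,"ry": 0,"rz": 0,"hand": 22},{"x": -1.5,"y": 1,"z": 1.5,"rx": 0,"ry": 0,"rz": 0,"hand": 22},{"x": -1.5,"y": 1,"z": 1.5,"rx": 0,"ry": 0,"rz": 0,"hand": 22}])

```text
t: 24.75
position: [550.7, -25.4, 34.3]
tcp_rot: [-0.572, 1.886, -1.887]
force: [-2.6, 0.6, 9.5]
grip_width: 24.8
```

send_rows(motion=[{"x": 0,"y": 0,"z": 0,"rx": 0,"ry": 0,"rz": 0,"hand": 48},{"x": 0,"y": 0,"z": 0,"rx": 0,"ry": 0,"rz": 0,"hand": 48},{"x": 0,"y": 0,"z": 0,"rx": 0,"ry": 0,"rz": 0,"hand": 48},{"x": 0,"y": -30,"z": 0,"rx": 0,"ry": 0,"rz": 0,"hand": 48},{"x": 0,"y": -80,"z": 0,"rx": 0,"ry": 0,"rz": 0,"hand": 48},{"x": 0,"y": -130,"z": 0,"rx": 0,"ry": 0,"rz": 0,"hand": 48},{"x": 0,"y": -140,"z": 0,"rx": 0,"ry": 0,"rz": 0,"hand": 48},{"x": 0,"y": -140,"z": 0,"rx": 0,"ry": 0,"rz": 0,"hand": 48}])

```text
t: 25.75
position: [550.8, -25.4, 174.0]
tcp_rot: [-0.571, 1.886, -1.887]
force: [0.2, -0.0, -0.3]
grip_width: 48.0
```

```bash
python3 - <<'E'
from h import *
print(jaw()[0])
im=r.capture("wrist")[:,:,::-1]
cv2.imwrite("pics/w14z.png",cv2.resize(im[110:310,250:390],None,fx=4.5,fy=3,interpolation=cv2.INTER_CUBIC))
plan([(535,20,180,-30),(515,80,180,0),(495,140,180,30),(480,190,180,60)])
E
```

```text
-56.280241255270866
(535, 20, 180) -> [-12.7  -7.1 -46.3] [ 0.001 -0.459  0.001]
(515, 80, 180) -> [ -29.3   -7.1 -107.3] [ 0.001 -0.982  0.001]
(495, 140, 180) -> [ -46.    -7.  -168.3] [ 1.000e-03 -1.506e+00  0.000e+00]
(480, 190, 180) -> [ -61.3   -7.  -218.2] [ 1.000e-03 -2.029e+00  0.000e+00]
```

View pics/w14z.png

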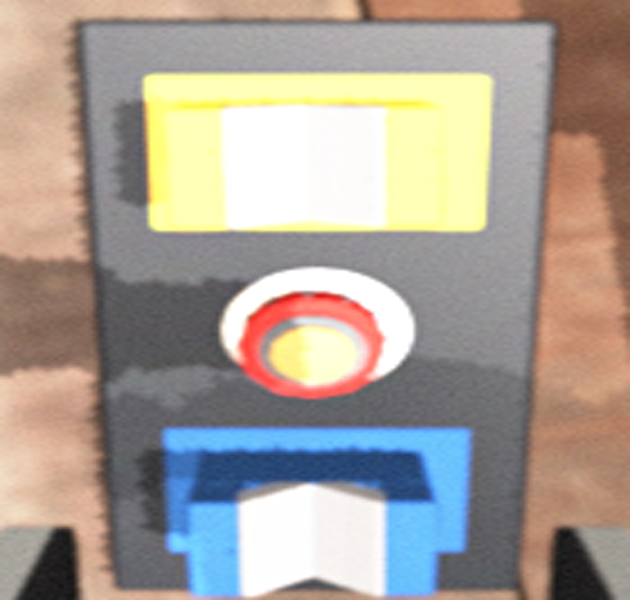

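send_rows(motion=[{"x": -6,"y": -7,"z": -20,"rx": 0,"ry": -0.17,"rz": 0,"hand": 48},{"x": -13,"y": -7,"z": -46,"rx": 0,"ry": -0.34,"rz": 0,"hand": 48},{"x": -19,"y": -7,"z": -67,"rx": 0,"ry": -0.52,"rz": 0,"hand": 48},{"x": -24,"y": -7,"z": -87,"rx": 0,"ry": -0.7,"rz": 0,"hand": 48},{"x": -29,"y": -7,"z": -107,"rx": 0,"ry": -0.88,"rz": 0,"hand": 48},{"x": -35,"y": -7,"z": -127,"rx": 0,"ry": -1.06,"rz": 0,"hand": 48},{"x": -40,"y": -7,"z": -147,"rx": 0,"ry": -1.24,"rz": 0,"hand": 48},{"x": -46,"y": -7,"z": -168,"rx": 0,"ry": -1.42,"rz": 0,"hand": 48},{"x": -52,"y": -7,"z": -188,"rx": 0,"ry": -1.6,"rz": 0,"hand": 48},{"x": -58,"y": -7,"z": -208,"rx": 0,"ry": -1.78,"rz": 0,"hand": 48},{"x": -61,"y": -7,"z": -218,"rx": 0,"ry": -1.96,"rz": 0,"hand": 48},{"x": -61,"y": -7,"z": -218,"rx": 0,"ry": -2.1,"rz": 0,"hand": 48}])

```text
t: 27.3
position: [479.0, 190.6, 179.0]
tcp_rot: [-1.543, 0.352, -0.347]
force: [-0.3, -0.3, 0.1]
grip_width: 47.9
```

```bash
python3 - <<'E'
from h import *
print(jaw()[0],r.observe()["q"].round(2))
plan([(463,232.5,170,139)])
E
```

```text
64.4784191834501 [ 0.16  0.49 -0.87  1.88  0.44  0.99  0.22]
(463, 232.5, 170) -> [-32.4   9.1  30.9] [-1.000e-03 -1.301e+00 -3.000e-03]
```

send_rows(motion=[{"x": -8,"y": 0,"z": 8,"rx": 0,"ry": -0.18,"rz": 0,"hand": 48},{"x": -16,"y": 3,"z": 15,"rx": 0,"ry": -0.36,"rz": 0,"hand": 48},{"x": -24,"y": 6,"z": 22,"rx": 0,"ry": -0.54,"rz": 0,"hand": 48},{"x": -32,"y": 9,"z": 30,"rx": 0,"ry": -0.72,"rz": 0,"hand": 48},{"x": -32,"y": 9,"z": 31,"rx": 0,"ry": -0.9,"rz": 0,"hand": 48},{"x": -32,"y": 9,"z": 31,"rx": 0,"ry": -1.08,"rz": 0,"hand": 48},{"x": -32,"y": 9,"z": 31,"rx": 0,"ry": -1.25,"rz": 0,"hand": 48},{"x": -32,"y": 9,"z": 31,"rx": 0,"ry": -1.3,"rz": 0,"hand": 48},{"x": -32,"y": 9,"z": 31,"rx": 0,"ry": -1.3,"rz": 0,"hand": 48}])

```text
t: 28.42
position: [464.4, 231.3, 170.2]
tcp_rot: [-1.466, -0.659, 0.664]
force: [0.1, -1.4, -0.3]
grip_width: 47.9
```

```bash
python3 - <<'E'
from h import *
print(jaw()[0],r.observe()["q"].round(2))
im=r.capture("wrist")[:,:,::-1];cv2.imwrite("pics/w15.png",im)
E
```

```text
138.53364534955242 [ 0.24  0.64 -1.17  1.87  0.67  1.1   1.22]
```

View pics/w15.png

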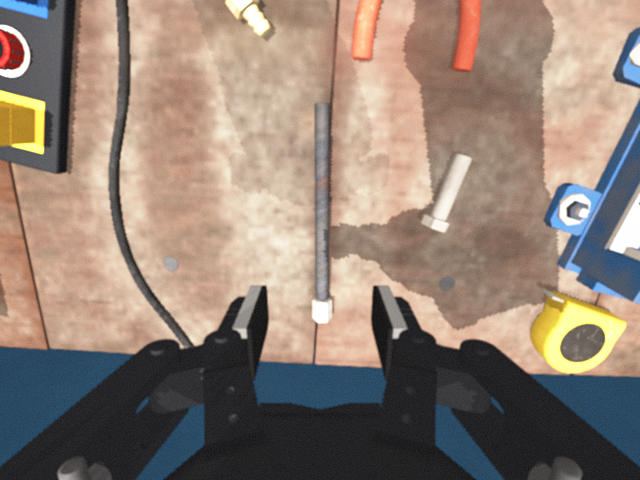

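```bash
python3 - <<'E'
from h import *
im=cv2.imread("pics/w15.png")
cv2.imwrite("pics/w15a.png",np.hstack([cv2.resize(im[90:130,300:345],None,fx=8,fy=8),cv2.resize(im[290:330,300:345],None,fx=8,fy=8)]))
E
```

```text
(no output)
```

View pics/w15a.png

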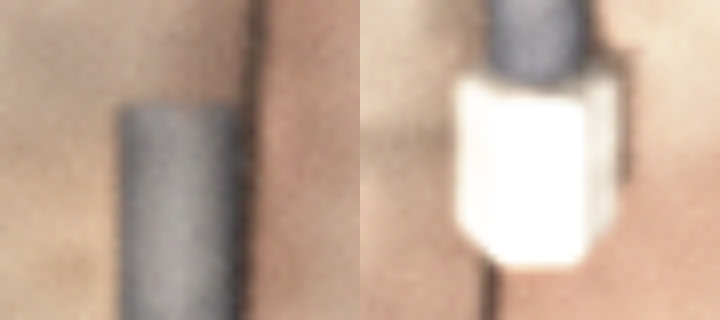

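```bash
python3 - <<'E'
from h import *
t=onz("wrist",(322,102.5),9);h=onz("wrist",(321.8,322.5),14);j=onz("wrist",(321.5,300),13)
print(t,h,j,np.linalg.norm((h-t)[:2]),np.linalg.norm((h-j)[:2]))
a=np.degrees(np.arctan2(*(h-t)[1::-1]));print(a)
m=t[:2]+(h-t)[:2]/np.linalg.norm((h-t)[:2])*95;print(m,(t+h)/2)
plan([(*m,60,a+90),(*m,23,a+90)])
E
```

```text
[398.47371578 161.72123715   9.        ] [526.29818116 306.59015262  14.        ] [511.24111109 289.08203522  13.        ] 193.1996289257155 23.092196385157308
48.57656748433629
[461.32748149 232.95608914] [462.38594847 234.15569489  11.5       ]
(np.float64(461.32748148698954), np.float64(232.95608913564007), 60) -> [ -0.7 110.5   3.2] [-0.002 -0.002 -0.002]
(np.float64(461.32748148698954), np.float64(232.95608913564007), 23) -> [ -0.7 147.5   3.2] [-0.002 -0.002 -0.002]
```

send_rows(motion=[{"x": 0,"y": 40,"z": 1.5,"rx": 0,"ry": 0,"rz": 0,"hand": 40},{"x": 0,"y": 80,"z": 3,"rx": 0,"ry": 0,"rz": 0,"hand": 40},{"x": 0,"y": 110,"z": 3,"rx": 0,"ry": 0,"rz": 0,"hand": 40},{"x": 0,"y": 130,"z": 3,"rx": 0,"ry": 0,"rz": 0,"hand": 40},{"x": 0,"y": 130,"z": 3,"rx": 0,"ry": 0,"rz": 0,"hand": 40}])

```text
t: 29.1
position: [462.2, 233.3, 40.7]
tcp_rot: [-1.468, -0.66, 0.663]
force: [1.1, 0.5, 1.2]
grip_width: 40.1
```

```bash
python3 - <<'E'
from h import *
print(jaw(),r.observe()["q"].round(2))
im=r.capture("wrist")[:,:,::-1];cv2.imwrite("pics/w16.png",im)
plan([(461.7,233.4,24.5,138.6)])
E
```

```text
(np.float64(138.52572210255605), array([-0.00207956, -0.00103616, -0.9999973 ])) [ 0.11  0.79 -1.    1.98  0.88  0.89  1.04]
(461.7, 233.4, 24.5) -> [-1.  17.3  0.4] [-0.001 -0.001 -0.   ]
```

View pics/w16.png

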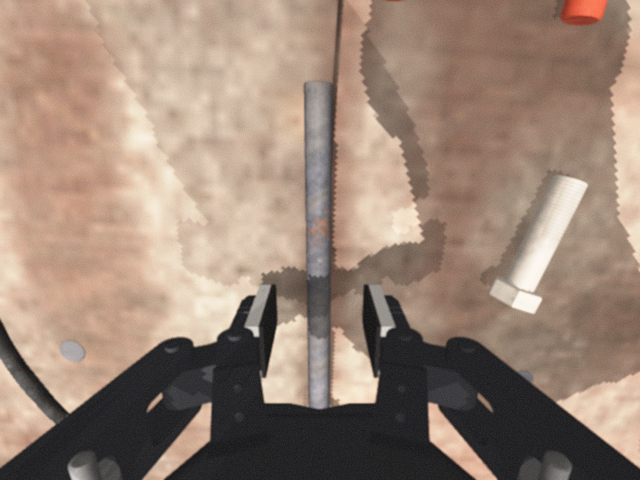

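send_rows(motion=[{"x": -0.5,"y": 10,"z": 0.4,"rx": 0,"ry": 0,"rz": 0,"hand": 36},{"x": -0.5,"y": 15,"z": 0.4,"rx": 0,"ry": 0,"rz": 0,"hand": 36},{"x": -0.5,"y": 17,"z": 0.4,"rx": 0,"ry": 0,"rz": 0,"hand": 36},{"x": -0.5,"y": 17,"z": 0.4,"rx": 0,"ry": 0,"rz": 0,"hand": 7},{"x": -0.5,"y": 17,"z": 0.4,"rx": 0,"ry": 0,"rz": 0,"hand": 7},{"x": -0.5,"y": 17,"z": 0.4,"rx": 0,"ry": 0,"rz": 0,"hand": 7},{"x": -0.5,"y": 17,"z": 0.4,"rx": 0,"ry": 0,"rz": 0,"hand": 7},{"x": -0.5,"y": 17,"z": 0.4,"rx": 0,"ry": 0,"rz": 0,"hand": 7},{"x": -0.5,"y": 17,"z": 0.4,"rx": 0,"ry": 0,"rz": 0,"hand": 7}])

```text
t: 30.28
position: [462.4, 233.7, 25.1]
tcp_rot: [-1.468, -0.662, 0.661]
force: [-0.7, -1.0, 5.9]
grip_width: 9.2
```

send_rows(motion=[{"x": 0,"y": -10,"z": 0,"rx": 0,"ry": 0,"rz": 0,"hand": 7},{"x": 0,"y": -25,"z": 0,"rx": 0,"ry": 0,"rz": 0,"hand": 7},{"x": 0,"y": -40,"z": 0,"rx": 0,"ry": 0,"rz": 0,"hand": 7},{"x": 0,"y": -40,"z": 0,"rx": 0,"ry": 0,"rz": 0,"hand": 7},{"x": 0,"y": -40,"z": 0,"rx": 0,"ry": 0,"rz": 0,"hand": 7}])

```text
t: 30.9
position: [462.4, 233.3, 64.8]
tcp_rot: [-1.468, -0.661, 0.661]
force: [-0.3, -0.3, -1.6]
grip_width: 9.6
```

```bash
python3 - <<'E'
from h import *
print(jaw()[0],r.observe()["q"].round(2),r.observe()["ft_torque"])
im=r.capture("wrist")[:,:,::-1];cv2.imwrite("pics/w17.png",im)
im=r.capture("side")[:,:,::-1];cv2.imwrite("pics/s17.png",cv2.resize(im[200:320,220:370],None,fx=5,fy=5))
E
```

```text
138.5153492386742 [ 0.14  0.76 -1.04  1.97  0.84  0.92  1.08] [-0.03576771  0.04930177 -0.02540436]
```

View pics/w17.png

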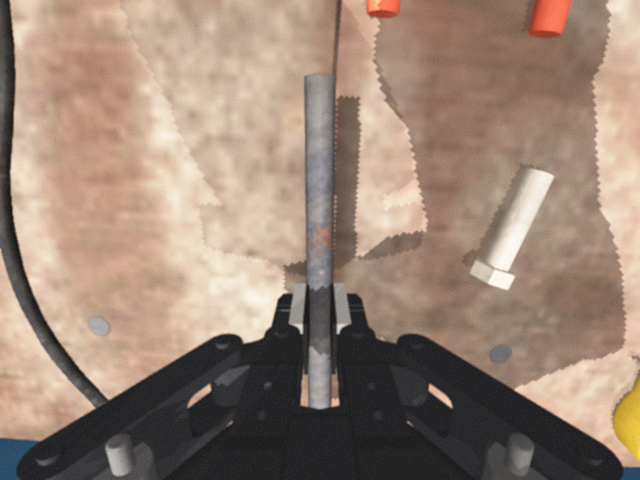

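View pics/s17.png

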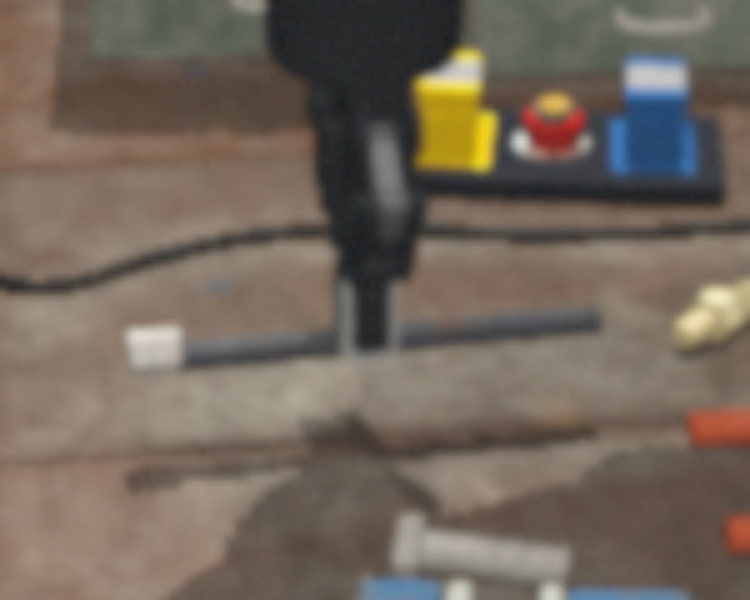

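```bash
python3 - <<'E'
from h import *
s=r.observe()
for z in (46,48): 
    p=onz("wrist",(319.5,75),z); print(R.from_rotvec(s["tcp_rot"]).inv().apply(p-s["position"]).round(1))
plan([(470,190,150,100),(480,130,150,60),(490,90,150,0),(490,90,150,-30)])
E
```

```text
[-96.5  18.5   0.9]
[-96.2  16.5   0.9]
(470, 190, 150) -> [-27.2 -85.6 -34.6] [ 0.     0.672 -0.001]
(480, 130, 150) -> [-65.6 -85.6 -81.8] [ 0.000e+00  1.371e+00 -1.000e-03]
(490, 90, 150) -> [ -88.9  -85.5 -115.8] [ 1.000e-03  2.418e+00 -0.000e+00]
(490, 90, 150) -> [ -88.9  -85.5 -115.8] [ 1.000e-03  2.941e+00 -0.000e+00]
```

send_rows(motion=[{"x": -4,"y": -25,"z": -5,"rx": 0,"ry": 0.05,"rz": 0,"hand": 7},{"x": -12,"y": -50,"z": -15,"rx": 0,"ry": 0.18,"rz": 0,"hand": 7},{"x": -20,"y": -75,"z": -25,"rx": 0,"ry": 0.34,"rz": 0,"hand": 7},{"x": -27,"y": -85,"z": -35,"rx": 0,"ry": 0.5,"rz": 0,"hand": 7},{"x": -37,"y": -85,"z": -47,"rx": 0,"ry": 0.67,"rz": 0,"hand": 7},{"x": -47,"y": -85,"z": -59,"rx": 0,"ry": 0.84,"rz": 0,"hand": 7},{"x": -56,"y": -85,"z": -70,"rx": 0,"ry": 1.01,"rz": 0,"hand": 7},{"x": -65,"y": -85,"z": -82,"rx": 0,"ry": 1.18,"rz": 0,"hand": 7},{"x": -70,"y": -85,"z": -88,"rx": 0,"ry": 1.35,"rz": 0,"hand": 7},{"x": -74,"y": -85,"z": -94,"rx": 0,"ry": 1.52,"rz": 0,"hand": 7},{"x": -78,"y": -85,"z": -100,"rx": 0,"ry": 1.69,"rz": 0,"hand": 7},{"x": -82,"y": -85,"z": -106,"rx": 0,"ry": 1.86,"rz": 0,"hand": 7},{"x": -86,"y": -85,"z": -112,"rx": 0,"ry": 2.03,"rz": 0,"hand": 7},{"x": -89,"y": -85,"z": -116,"rx": 0,"ry": 2.2,"rz": 0,"hand": 7},{"x": -89,"y": -85,"z": -116,"rx": 0,"ry": 2.37,"rz": 0,"hand": 7},{"x": -89,"y": -85,"z": -116,"rx": 0,"ry": 2.54,"rz": 0,"hand": 7},{"x": -89,"y": -85,"z": -116,"rx": 0,"ry": 2.71,"rz": 0,"hand": 7},{"x": -89,"y": -85,"z": -116,"rx": 0,"ry": 2.85,"rz": 0,"hand": 7},{"x": -89,"y": -85,"z": -116,"rx": 0,"ry": 2.95,"rz": 0,"hand": 7}])

```text
t: 33.38
position: [489.8, 90.2, 149.3]
tcp_rot: [-0.907, 1.592, -1.592]
force: [0.7, 0.5, -1.5]
grip_width: 8.9
```

```bash
python3 - <<'E'
from h import *
print(jaw(),r.observe()["q"].round(2))
c0=np.array([551.1,-24.9]);a=np.radians(34.1);e=np.array([np.cos(a),np.sin(a)]);n=np.array([e[1],-e[0]])
t=c0-1.3*n+0*e
plan([(515,30,150,-56),(*t,150,-56)])
E
```

```text
(np.float64(-30.674227349982193), array([-9.53343680e-04, -2.33712717e-04, -9.99999518e-01])) [ 0.05  0.39 -0.44  1.97  0.22  0.82 -1.05]
(515, 30, 150) -> [39.  -0.7 52.4] [0.001 0.442 0.001]
(np.float64(550.3711693070678), np.float64(-23.823521564990756), 150) -> [ 67.2  -0.7 110.2] [0.001 0.442 0.001]
```

send_rows(motion=[{"x": 20,"y": 0,"z": 26,"rx": 0,"ry": 0.15,"rz": 0,"hand": 7},{"x": 39,"y": 0,"z": 52,"rx": 0,"ry": 0.3,"rz": 0,"hand": 7},{"x": 50,"y": 0,"z": 75,"rx": 0,"ry": 0.44,"rz": 0,"hand": 7},{"x": 60,"y": 0,"z": 97,"rx": 0,"ry": 0.442,"rz": 0,"hand": 7},{"x": 68,"y": 0,"z": 110,"rx": 0,"ry": 0.442,"rz": 0,"hand": 7},{"x": 68,"y": 20,"z": 110,"rx": 0,"ry": 0.442,"rz": 0,"hand": 7},{"x": 68,"y": 30,"z": 110,"rx": 0,"ry": 0.442,"rz": 0,"hand": 7},{"x": 68,"y": 30,"z": 110,"rx": 0,"ry": 0.442,"rz": 0,"hand": 7}])

```text
t: 34.38
position: [549.7, -23.9, 119.0]
tcp_rot: [-0.582, 1.882, -1.881]
force: [-0.3, -0.2, -1.0]
grip_width: 9.1
```

```bash
python3 - <<'E'
from h import *
print(jaw(),r.observe()["q"].round(2))
im=r.capture("wrist")[:,:,::-1];cv2.imwrite("pics/w18.png",im)
im=r.capture("side")[:,:,::-1];cv2.imwrite("pics/s18.png",cv2.resize(im[170:270,260:390],None,fx=6,fy=6))
c0=np.array([551.1,-24.9]);a=np.radians(34.1);e=np.array([np.cos(a),np.sin(a)]);n=np.array([e[1],-e[0]])
t=c0-1.3*n-1*e
plan([(*t,65,-56)])
E
```

```text
(np.float64(-55.75358305533322), array([-2.15889124e-03,  2.23955434e-04, -9.99997645e-01])) [ 0.15  0.49 -0.28  1.89  0.18  0.8  -1.2 ]
(np.float64(549.5431089724453), np.float64(-24.384160559553997), 65) -> [ 1.2 55.1 -0.2] [ 0.     0.004 -0.   ]
```

View pics/w18.png

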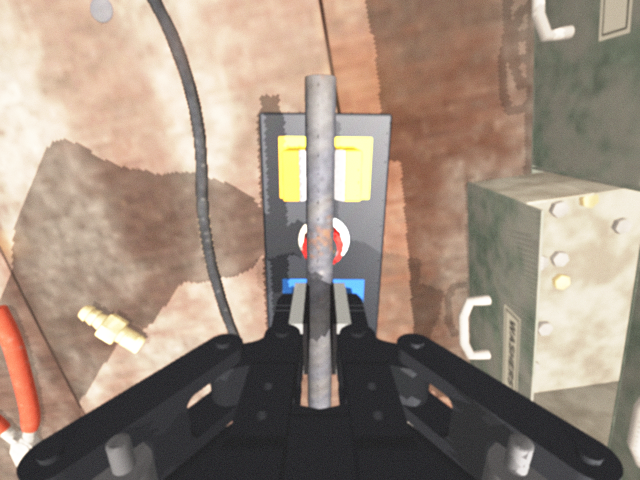

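View pics/s18.png

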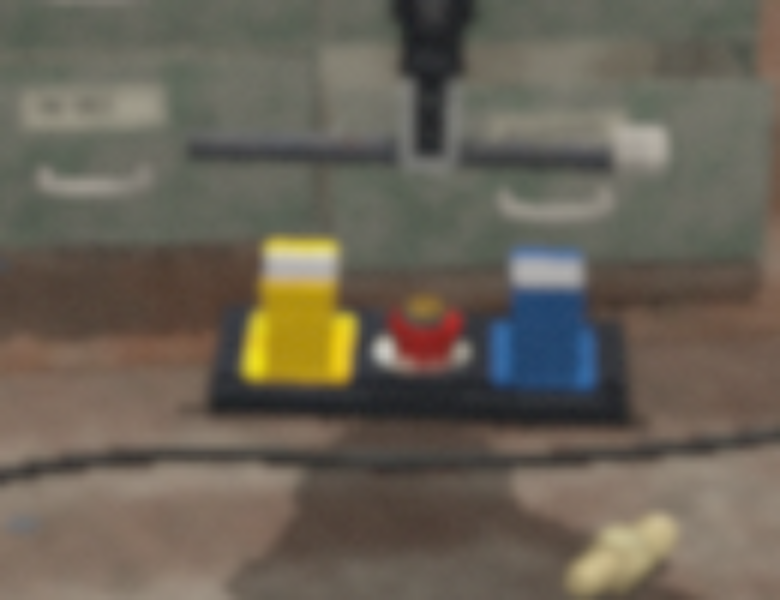

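send_rows(motion=[{"x": 1,"y": 25,"z": 0,"rx": 0,"ry": 0.004,"rz": 0,"hand": 7},{"x": 1,"y": 42,"z": -0.5,"rx": 0,"ry": 0.004,"rz": 0,"hand": 7},{"x": 1,"y": 50,"z": -1,"rx": 0,"ry": 0.004,"rz": 0,"hand": 7},{"x": 1,"y": 50,"z": -1,"rx": 0,"ry": 0.004,"rz": 0,"hand": 7},{"x": 1,"y": 50,"z": -1,"rx": 0,"ry": 0.004,"rz": 0,"hand": 7}])

```text
t: 35.1
position: [549.6, -24.0, 70.4]
tcp_rot: [-0.574, 1.883, -1.884]
force: [0.6, -0.0, -1.9]
grip_width: 9.2
```

```bash
python3 - <<'E'
from h import *
print(jaw()[0])
c0=np.array([551.1,-24.9]);a=np.radians(34.1);e=np.array([np.cos(a),np.sin(a)]);n=np.array([e[1],-e[0]])
t=c0-1.3*n-1*e
plan([(*t,66,-56)])
E
```

```text
-56.03420649947102
(np.float64(549.5431089724453), np.float64(-24.384160559553997), 66) -> [0.3 4.4 0.3] [-0.    -0.001 -0.001]
```

send_rows(motion=[{"x": 0.3,"y": 1.5,"z": 0.3,"rx": 0,"ry": 0,"rz": 0,"hand": 7},{"x": 0.3,"y": 3,"z": 0.3,"rx": 0,"ry": 0,"rz": 0,"hand": 7},{"x": 0.3,"y": 4,"z": 0.3,"rx": 0,"ry": 0,"rz": 0,"hand": 7},{"x": 0.3,"y": 4,"z": 0.3,"rx": 0,"ry": 0,"rz": 0,"hand": 7}])

```text
t: 35.6
position: [549.5, -24.8, 66.0]
tcp_rot: [-0.574, 1.883, -1.884]
force: [0.0, -0.6, 0.4]
grip_width: 8.8
```

send_rows(motion=[{"x": 0,"y": 0.5,"z": 0,"rx": 0,"ry": 0,"rz": 0,"hand": 7},{"x": 0,"y": 1,"z": 0,"rx": 0,"ry": 0,"rz": 0,"hand": 7},{"x": 0,"y": 1,"z": 0,"rx": 0,"ry": 0,"rz": 0,"hand": 7}])

```text
t: 35.98
position: [549.7, -25.0, 65.6]
tcp_rot: [-0.574, 1.883, -1.885]
force: [-1.0, -2.3, 8.2]
grip_width: 9.3
```

```bash
python3 - <<'E'
from h import *
im=r.capture("wrist")[:,:,::-1];cv2.imwrite("pics/w19.png",im)
im=r.capture("side")[:,:,::-1];cv2.imwrite("pics/s19.png",cv2.resize(im[170:270,260:390],None,fx=6,fy=6))
E
```

```text
(no output)
```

View pics/w19.png

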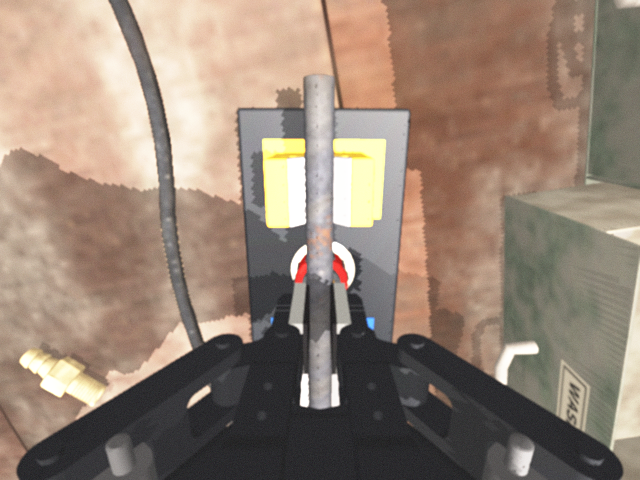

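View pics/s19.png

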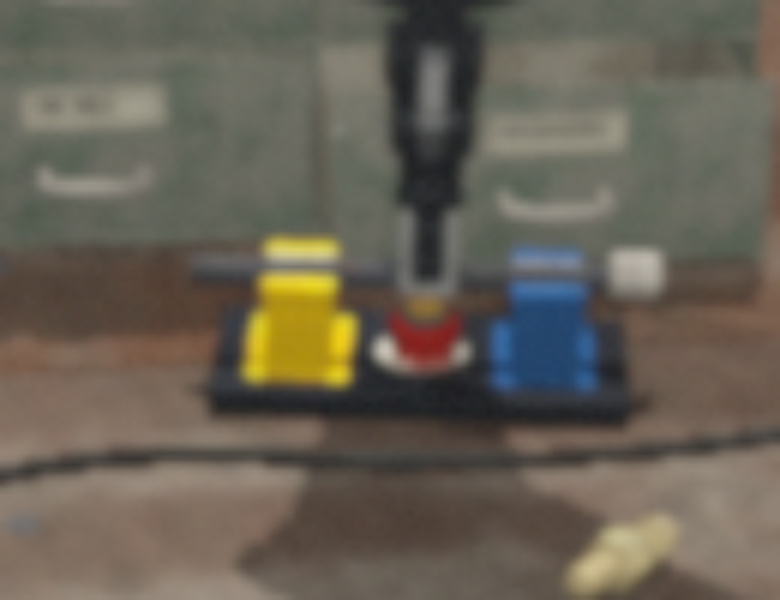

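Seated in both grooves. Opening gently, then rising.

send_rows(motion=[{"x": 0,"y": 0,"z": 0,"rx": 0,"ry": 0,"rz": 0,"hand": 14},{"x": 0,"y": 0,"z": 0,"rx": 0,"ry": 0,"rz": 0,"hand": 18},{"x": 0,"y": 0,"z": 0,"rx": 0,"ry": 0,"rz": 0,"hand": 30},{"x": 0,"y": 0,"z": 0,"rx": 0,"ry": 0,"rz": 0,"hand": 40},{"x": 0,"y": 0,"z": 0,"rx": 0,"ry": 0,"rz": 0,"hand": 40},{"x": 0,"y": -15,"z": 0,"rx": 0,"ry": 0,"rz": 0,"hand": 40},{"x": 0,"y": -40,"z": 0,"rx": 0,"ry": 0,"rz": 0,"hand": 40},{"x": 0,"y": -80,"z": 0,"rx": 0,"ry": 0,"rz": 0,"hand": 40},{"x": 0,"y": -120,"z": 0,"rx": 0,"ry": 0,"rz": 0,"hand": 40},{"x": 0,"y": -130,"z": 0,"rx": 0,"ry": 0,"rz": 0,"hand": 40},{"x": 0,"y": -130,"z": 0,"rx": 0,"ry": 0,"rz": 0,"hand": 40}])

```text
t: 37.45
position: [549.4, -24.5, 195.8]
tcp_rot: [-0.573, 1.883, -1.884]
force: [-0.5, -0.3, -1.1]
grip_width: 39.6
```

```bash
python3 - <<'E'
from h import *
im=r.capture("wrist")[:,:,::-1];cv2.imwrite("pics/w20.png",im);cv2.imwrite("pics/w20z.png",cv2.resize(im[90:350,230:410],None,fx=3.5,fy=2.3,interpolation=cv2.INTER_CUBIC))
im=r.capture("side")[:,:,::-1];cv2.imwrite("pics/s20.png",cv2.resize(im[170:270,260:390],None,fx=6,fy=6))
im=r.capture("top")[:,:,::-1];cv2.imwrite("pics/t20.png",im)
E
```

```text
(no output)
```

View pics/w20z.png

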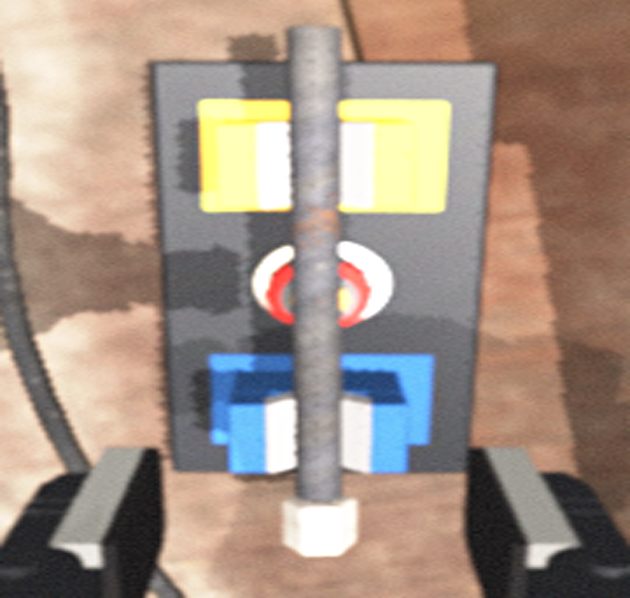

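View pics/s20.png

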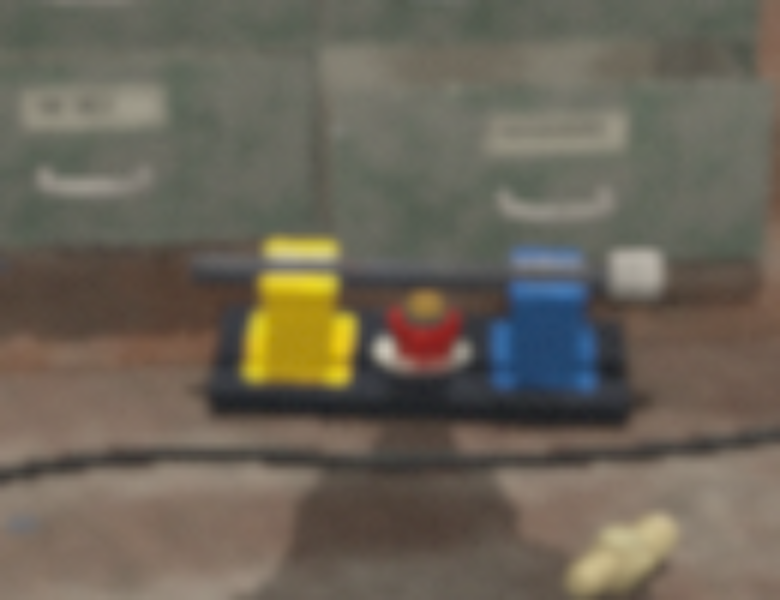

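View pics/t20.png

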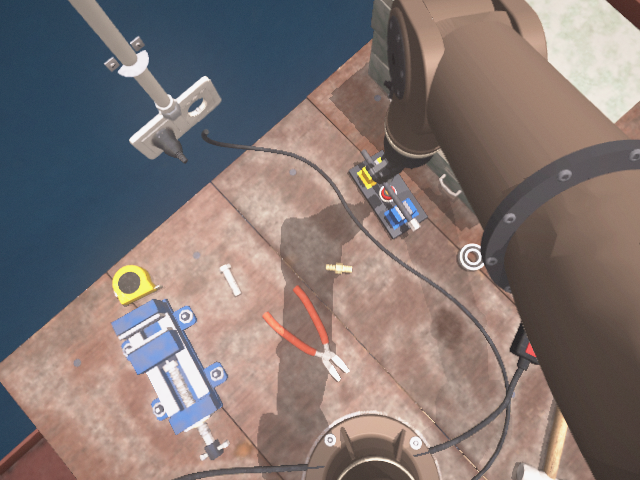

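```bash
python3 - <<'E'
from h import *
e=np.array([np.cos(np.radians(34.1)),np.sin(np.radians(34.1))]);n=np.array([e[1],-e[0]])
def z(u,v,h): return onz("wrist",(230+u/3.5,90+v/2.3),h)[:2]
sp=z(322,288,12);print(sp)
for nm,p in [("tail",z(315,26,51)),("headend",z(320,553,53)),("headstart",z(319,503,52)),("blue",np.mean([z(*q,50) for q in [(229,404),(411,404),(408,473),(231,473)]],0)),("jack body left/right edge mid z27",(z(263,300,22)+z(373,300,22))/2),("yel groove",np.mean([z(*q,50) for q in [(256,123),(375,123),(374,210),(258,210)]],0))]:
    d=p-sp; print(nm,(d@e).round(1),(d@n).round(1))
E
```

```text
[548.28199734 -26.21916864]
tail 95.8 -1.7
headend -95.5 -0.7
headstart -74.1 -1.0
blue -48.2 -0.8
jack body left/right edge mid z27 -2.2 -1.1
yel groove 51.5 -1.6
```

```bash
python3 - <<'E'
from h import *
print(r.finish_job(), r.observe()["t"])
E
```

```text
the job is handed in; nothing more can be done
the job is handed in; nothing more can be done
```

The bar is set up for marking out and the job is handed in at about 38 s of the 115 s allowed. I placed the blue V-block first, then the yellow, then the jack. The bar went in last, with its thick head on the blue side. I regripped the jack once to bring it about 2 mm closer to the middle of the white spot.

Last checks, from the wrist camera unless noted:

| Check | Result |
|---|---|
| V-blocks | On their marks, blue about 48 mm and yellow about 51.5 mm from the spot centre (50 mm wanted) |
| Grooves | In line to within about 1 mm |
| Bar | Ends at +96 and −95.5 mm from the spot centre; the side view shows it seated in both grooves and clear of the jack |
| Jack | On the spot; the last reading put it about 2 mm off centre, though part of the jack was hidden under the bar |
| Bearing, bolt, hose tail | Still where they were lying in the top view; the gripper never went near them |
| Gripper | Open and about 150 mm above the bar at hand-in |

- **Grip width:** the gripper read about 3 mm less than the true size on the jack and the bar. Both stayed firmly held.
- **Accuracy:** positions measured from different heights disagreed by 1 to 2 mm, which is within the camera calibration.

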